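Shake blast grit off motorcycle parts in the clamped shaker pot

TASK

Shake the blasting grit off the motorcycle parts lying on the bench (black footpeg, red link, aluminium riser, yellow bracket; only some of them may be there): put all of them in the shaker pot, set the orange lid squarely on its rim, swing the toggle clamp over onto the lid knob, and with the lid clamped press the green button fully home. Afterwards swing the clamp all the way back, put the lid back on its cork mat and leave the parts in the open pot; do not shift the other things on the bench.

Things in the scene. Friction and masses are not known exactly. Their poses are not given: they have to be found in the camera images.
- shaker: fixed grey base plate 310 x 250 x 20 mm with a round aluminium pot (outer radius 110, inner 105, inner floor 25 and rim 90 mm above the bench). Origin on the bench under the pot's centre, z up. Dark clamp cheeks (150 high, 60 over all) at x = +133 to +163; blue control box (80 x 70 x 45 high) with the green button at y = -160
- pot_floor (a point): centre of the pot's inner floor, axes as the shaker's
- pot_rim (a point): centre of the pot's mouth at rim height, axes as the shaker's
- clamp (a joint): angle of the toggle clamp arm, rad. 0: fully back, leaning a little away from the pot. Grows as it is swung over; 1.75: arm level, pointing along the shaker's -x, its rubber foot on the knob of the seated lid (1.81 with no lid there). Spring-loaded over centre: dead centre at about 0.75; short of it the arm drives itself fully back, beyond it shut. Lifting it off takes about 3 N at the grip
- clamp_hinge (a point): centre of the clamp's hinge, 145 mm from the pot's axis and 140 mm above the bench; the hinge axis is the shaker's y
- clamp_grip (a point): centre of the red grip, a roller of radius 14 and 36 mm long with flat ends, its axis along the hinge axis, at the clamp arm's end, 185 mm from the hinge: the handle. The arm is a steel bar 20 wide x 14 thick, the rubber foot hangs 26 mm below its middle line 145 mm from the hinge, over the pot's axis when shut
- run (a joint): travel of the green spring push button, m: 0 up, 0.006 fully down (takes 5 N)
- run_top (a point): centre of the top face of the green button (radius 16 mm)
- lid: loose orange lid, 0.25 kg: disc of radius 116 mm, 6 thick, on a black spigot (radius 100, tapering to 94 at the bottom, 8 deep) that drops into the pot's mouth; a black knob (radius 20, 26 high) on top. Origin at the centre of the spigot's underside, z up; seated, the origin is 8 mm below the rim
- lid_knob (a point): on the lid's axis in the knob, 30 mm above the lid's origin (10 mm below the knob's top)
- mat: round cork mat, radius 85, 10 mm thick, fixed on the bench: the lid's place. Origin at the centre of its underside
- footpeg: loose black ribbed footpeg, bar 90 x 26 x 24 mm (x, y, z), 0.18 kg; origin at the centre of its underside. May be absent
- link: loose red suspension link, 90 x 30 x 22 mm: two round ends of radius 15 centred at x = +-30, 18 wide and 20 high between; origin at the centre of its underside. May be absent
- riser: loose aluminium handlebar riser, block 60 x 34 x 28 mm; origin at the centre of its underside. May be absent
- bracket: loose yellow T bracket: foot 60 x 36 x 12 mm with an upright web 60 x 14 mm along its middle, 28 high over all; origin at the centre of its underside. May be absent
- spray: spray can, radius 30, 190 high: leave alone
- driver: screwdriver: leave alone
- spanner: spanner: leave alone
- jar: jar, radius 35, 90 high: leave alone
- bearing: steel bearing ring, radius 30, 16 high: leave alone

How it is judged:
By the outcome, as a careful person would: the job done as asked, in the order asked, and still so for the second after the job is handed in, with the robot touching nothing.
Of footpeg, link, riser, bracket only 2 to 4 are there at a start; the rules pass over those that are not, and their reading is None.
At some moment in a run one of footpeg, link, riser, bracket may be knocked a few centimetres aside while the robot is not near it.
Once in a run the grip may slacken for a moment while it holds something.
It also fails if it takes over 210 s, if anything falls off the work surface, if the arm or the gripper's body presses on something with over 40 N, if the wrist force passes 120 N, or if a joint passes its speed limit or range.

ROBOT

A 7-joint arm with a two-finger parallel gripper is mounted at the origin on the work surface. World frame = base frame: x ahead of the robot, y to its left, z up, the work surface at z = 0. Lengths are in m, angles in rad, forces in N, time in s.
With the tool pointing down it reaches from about 0.425 to 0.8 m from the base axis. Payload 8.3 kg.
Tool frame: the origin (TCP) lies on the centre line of the jaws, within the pads' length; the fingertips stand 8 mm ahead of it and the grasp point (between the pads) lies 11 mm behind it; z points along the fingers, y is the line along which they close (so a half turn about z gives the same grasp; the last joint's range is limited). The gripper opens to 85 mm and grips with 20 to 120 N. Pads are 22 mm wide; open, the fingers measure 114 mm over their backs; the gripper's body (76 mm by 85 mm) begins 54 mm behind the grasp point. The pads swing forward as they close: fully open they stand 13 mm farther back than shut.
Start: joints at [-0.063, 0.383, 0.016, 1.37, -0.006, 1.388, -0.046], TCP at [0.625, 0, 0.218] pointing down, gripper open.
Joint ranges: [-2.95, 2.95], [-0.25, 2.06], [-1.52, 1.56], [0.18, 2.33], [-1.44, 4.58], [0.02, 2.06], [-3.01, 3.01]. Speed limits (rad/s): [2.39, 2.39, 3.01, 3.01, 3.14, 3.14, 3.14].

INTERFACE

Orientations are given as a rotation vector (axis times angle).
In Python, from workcell import manip, eyes, job gives the robot as it stands.
- The arm moves only by the tool arm_command, never from a script. Its argument "targets" is a list of rows, each a list of 6 numbers: the shift along the tool's x, y, z in units of 25 mm (1.0 is 25 mm), then the turn, a rotation vector about the tool's x, y, z in units of 5 degrees (1.0 is 5 degrees). A call has 1 to 5 rows; each row shifts and turns the commanded pose from where the row before left it, along the tool's axes as they then stand; what a row does not reach is not made up. A row lasts 1/12 s, in which the tool goes at most 41.7 mm and 7.16 degrees, less where a joint would pass 70% of its speed; a pose out of reach is approached as far as the arm can. A call is refused whole if a number of a shift passes 1 or a number of a turn 1, either way. A call with a gripper value outside its range is refused whole. "claw" is the closure, from -1 (fully open) to 1 (shut), set as the call begins (left out, the last holds). The fingers move at their own pace and stop on an object; "force" is the grip in N (left out, the last holds). Time passes only in rows, so rows that do not move let the fingers close. It gives the time, the measured TCP pose, the force, the opening and the grip force at its end, in the units of the state.
- manip.get_state(): the state, without advancing time (a new reading comes with each control period).
- eyes.snapshot(name): name is "scene" or "side" or "wrist"; returns a dict with "img" (400x640x3 uint8, blue, green, red), "z_map" (400x640 float32, m along the optical axis (not along the pixel's ray), 0 where there is no reading), "fx", "fy", "cx", "cy" (pixels), "rvec" (rotation vector, rad) and "tvec" (3), from world to camera coordinates, as OpenCV has them. Camera axes: x right, y down, z forward; pixel columns grow to the right and rows downward; lengths in m; the calibration is good to about 2 mm. The wrist camera is an equidistant fisheye: a pixel r from the principal point sees the ray r / f radians off the axis. A picture is of the moment at which its call begins.
- job.job_done(): hands the job in; it is judged then, once.
The state is a dict: "t": time; "q": joint angles; "joint_vel": joint speeds; "joint_torque": joint torques, N m; "ee_pos": TCP position; "eef_rot": TCP orientation; "contact_force": force on the tool from outside, world axes, zero at the start; "wrist_torque": the same for the moment, N m; "gripper_width": finger opening in m; "gripper_force": force on a finger pad.
Only numpy, scipy, OpenCV 4.12 (cv2) and the standard library are available. Lean on these libraries where they do the work, as an engineer would, in place of code of your own. Each camera call takes 0.05 s, during which the arm holds its last target. There are 200 camera calls.

## Working session

There is one attempt and no reset: what is moved stays moved. The work goes in short steps, Python scripts to look and compute and a tool call to move; the robot and the scene stay as the last step left them, time stands still between calls to the robot, and variables do not carry over. Pictures are saved under pics/ and viewed, at most 14 in all, crops included, and the job is handed in when it is done.

Besides the shell and the picture viewer there is one more tool, called after ">>>" in YAML: its name, and indented under it one key for each argument. arm_command: Moves the arm, as the interface text tells. Its arguments: {"type":"object","properties":{"targets":{"type":"array"},"claw":{"type":"number"},"force":{"type":"number"}},"required":["targets"]}

```bash
mkdir -p pics; cat > h.py <<'E'
import numpy as np, cv2, sys
from scipy.spatial.transform import Rotation as R
from workcell import manip, eyes, job
def world(s):
    z=s["z_map"]; v,u=np.mgrid[:400,:640]
    x=(u-s["cx"])/s["fx"]; y=(v-s["cy"])/s["fy"]
    if s.get("fish"):
        r=np.hypot(x,y)+1e-9; k=np.tan(r)/r; x,y=x*k,y*k
    P=np.stack([x*z,y*z,z],-1)
    M=R.from_rotvec(np.ravel(s["rvec"])).as_matrix()
    W=(P-np.ravel(s["tvec"]))@M
    W[z==0]=np.nan
    return W
def snap(n):
    s=eyes.snapshot(n); s["fish"]=n=="wrist"; return s
E
python3 - <<'E'
from h import *
for n in("scene","side"):
    s=snap(n); cv2.imwrite(f"pics/{n}0.png",s["img"]); np.savez(f"{n}0.npz",W=world(s),img=s["img"])
    print(n,s["fx"],s["cx"],s["cy"],s["rvec"],s["tvec"])
print(manip.get_state())
E
```

```text
scene 449.1808516155293 317.0791436380298 201.67225312644734 [ 2.27251633  1.04207817 -0.33904326] [-0.35941816 -0.19978038  1.73846888]
side 497.85295020598767 320.61297596518153 193.4729068551018 [ 0.24067789 -2.8427381   1.2095619 ] [0.53154507 0.23088489 1.45632368]
{'t': 0.1, 'q': array([-0.06294665,  0.3841888 ,  0.01640461,  1.37104922, -0.0063156 ,
        1.38818982, -0.04650426]), 'joint_vel': array([-0.000307  , -0.00215111,  0.00238755, -0.00570439, -0.00031228,
       -0.00021064, -0.00054181]), 'joint_torque': array([ 2.42329334e-03, -6.29131508e+01,  8.47312063e-01, -3.72759247e+01,
        1.67792483e-02,  1.04569664e-02,  7.96114705e-05]), 'ee_pos': array([6.24525324e-01, 5.49143189e-05, 2.17157394e-01]), 'eef_rot': array([-2.22047572e+00, -2.22064344e+00,  2.00812878e-03]), 'contact_force': array([-0.21232689, -0.18669566, -0.28404967]), 'wrist_torque': array([-0.03394344, -0.0147143 ,  0.00931983]), 'gripper_force': 0.0, 'gripper_width': 0.08542099986549732}
```

View pics/scene0.png

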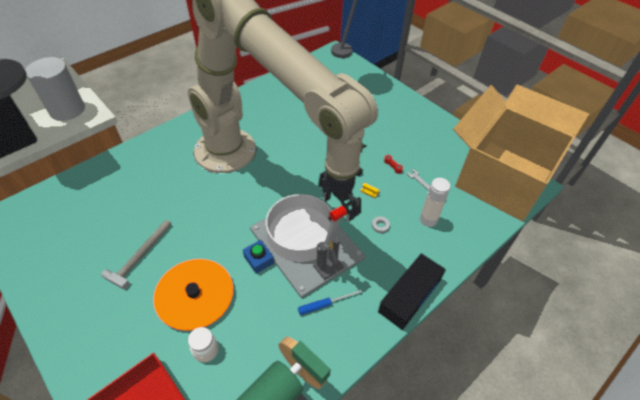

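View pics/side0.png

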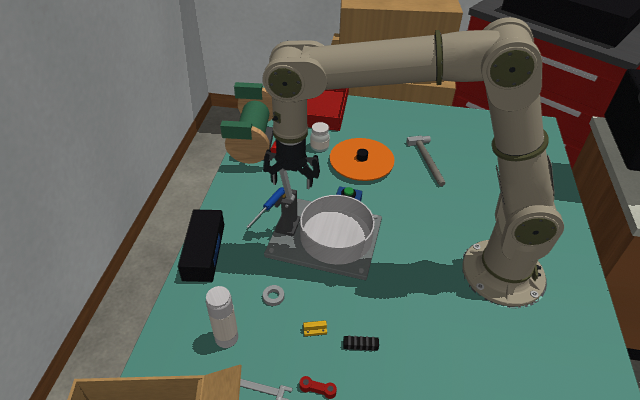

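The scene view shows the pot at (300,228), lid at (193,292), button at (257,250), bracket at (371,190), link at (393,164) and the red clamp grip at (340,212). The side view adds the footpeg at (361,343). There is no riser. Next I measure them.

```bash
cat >> h.py <<'E'
def seg(W,img,lo,hi,zmin=0.004,zmax=0.3,box=(0.2,1.0,-0.8,0.8)):
    hsv=cv2.cvtColor(img,cv2.COLOR_BGR2HSV)
    m=cv2.inRange(hsv,lo,hi)>0
    with np.errstate(invalid='ignore'):
        m&=(W[...,2]>zmin)&(W[...,2]<zmax)&(W[...,0]>box[0])&(W[...,0]<box[1])&(W[...,1]>box[2])&(W[...,1]<box[3])
    n,l,st,c=cv2.connectedComponentsWithStats(m.astype(np.uint8))
    return [(st[i],W[l==i]) for i in range(1,n) if st[i][4]>12]
def rect(P):
    (c,wh,a)=cv2.minAreaRect((P[:,:2]*1000).astype(np.float32)); 
    if wh[0]<wh[1]: wh=wh[::-1]; a+=90
    return np.round(c,1),np.round(wh,1),round((a+90)%180-90,1)
COL=dict(orange=((8,150,150),(18,255,255)),yellow=((22,120,100),(33,255,255)),red=((0,150,80),(6,255,255)),green=((50,150,60),(75,255,255)),blue=((105,120,60),(125,255,255)),black=((0,0,0),(180,255,50)))
E
python3 - <<'E'
from h import *
for n in("scene","side"):
    d=np.load(n+"0.npz");W,img=d["W"],d["img"]
    for c,(lo,hi) in COL.items():
        for st,P in seg(W,img,lo,hi):
            print(n,c,st,rect(P),"med",np.round(np.median(P,0)*1000,1),"z",np.round(np.nanpercentile(P[:,2],[5,95])*1000,1))
    # pot rim
    with np.errstate(invalid='ignore'):
        m=(abs(W[...,2]-.09)<.004)&(W[...,0]>.3)&(W[...,0]<.9)&(abs(W[...,1])<.4)
    P=W[m]; print(n,"rim",len(P),rect(P),cv2.minEnclosingCircle((P[:,:2]*1000).astype(np.float32)))
    with np.errstate(invalid='ignore'):
        m=(abs(W[...,2]-.02)<.004)&(W[...,0]>.3)&(W[...,0]<.95)&(abs(W[...,1])<.3)
    l=cv2.connectedComponentsWithStats(m.astype(np.uint8));i=1+np.argmax(l[2][1:,4]);P=W[l[1]==i];print("plate",len(P),rect(P))
    hsv=cv2.cvtColor(img,cv2.COLOR_BGR2HSV)
for p in((193,290),(160,230)):pass
d=np.load("side0.npz")
for u,v in((318,386),(361,343),(315,328),(348,190),(362,155),(290,195)):print(u,v,d["img"][v,u],d["W"][v,u].round(3))
E
```

```text
scene orange [ 154  259   79   72 4138] (array([ 460.5, -413.6]), array([231. , 227.8]), -5.0) med [ 467.8 -419.3   23.9] z [19.8 28.2]
scene yellow [361 183  18  15 145] (array([515.9, 274.9]), array([60.1, 27.5]), 15.7) med [516.  275.4  17.3] z [ 7.6 30.9]
scene red [385 156  17  17  99] (array([481.8, 432.8]), array([84.5, 20.2]), -5.4) med [482.7 431.2  19.7] z [ 9.4 25.7]
scene red [  89  354   96   46 1679] (array([ 599. , -640.4]), array([233. , 114.2]), 49.1) med [ 578.2 -648.7    8.5] z [ 4.3 58.8]
scene green [252 245  11  10  85] (array([ 484.2, -193.4]), array([31.7, 30.4]), 55.3) med [ 485.6 -194.    66. ] z [59.3 70.7]
scene blue [244 241  30  32 409] (array([ 486.5, -194.5]), array([79.6, 66.4]), -5.7) med [ 508.1 -206.    43.5] z [17.2 50.4]
scene blue [299 298  33  17 252] (array([ 725.5, -166. ]), array([98.3, 22.9]), 68.2) med [ 726.4 -169.2   23. ] z [14.4 28.9]
scene black [322 181   8  19  53] (array([570.8,  -0. ]), array([28.6, 16.9]), -11.2) med [577.8  -0.9 291.4] z [255.2 298.3]
scene black [348 211   7   8  30] (array([685.5,  -9.7]), array([18.5, 13.1]),
[... 2887 characters left out ...]
 60.3]
side black [ 178  210   46   72 2450] (array([877.1,  81.2]), array([225.2,  91.2]), -81.6) med [869.  113.2  69.7] z [16.8 74.3]
side black [343 336  36  15 335] (array([387.2, 305.5]), array([88.8, 28.5]), 6.8) med [387.7 312.6  22.6] z [ 6.6 28.1]
side rim 515 (array([607.8, -12.1]), array([703.6, 443.3]), -77.5) ((741.9799194335938, 15.70870304107666), 358.8837585449219)
plate 1639 (array([532.9, -35.6]), array([310.9, 252.1]), -5.4)
318 386 [ 25  28 145] [0.475 0.438 0.021]
361 343 [73 73 73] [0.386 0.314 0.029]
315 328 [ 18  87 112] [0.508 0.285 0.018]
348 190 [ 60 132  39] [ 0.482 -0.195  0.067]
362 155 [19 17 18] [ 0.457 -0.404  0.046]
290 195 [92 94 91] [ 0.638 -0.043  0.163]
```

```bash
python3 - <<'E'
from h import *
from scipy.optimize import least_squares
for n in("scene","side"):
    d=np.load(n+"0.npz");W,img=d["W"],d["img"]
    with np.errstate(invalid='ignore'):
        m=(abs(W[...,2]-.088)<.006)&(np.hypot(W[...,0]-.5,W[...,1]+.03)<.14)
        P=W[m]; 
    f=least_squares(lambda c:np.hypot(P[:,0]-c[0],P[:,1]-c[1])-.1075,[.5,-.03],loss="soft_l1",f_scale=.003)
    print(n,len(P),f.x,np.abs(f.fun).mean())
    with np.errstate(invalid='ignore'):
        m=(W[...,2]>.1)&(W[...,2]<.36)&(np.hypot(W[...,0]-.67,W[...,1]+.05)<.1)
    v,u=np.nonzero(m);print(len(v))
    hsv=cv2.cvtColor(img,cv2.COLOR_BGR2HSV)
    mm=m&(hsv[...,1]>130)&((hsv[...,0]<8)|(hsv[...,0]>172));print("grip",mm.sum(),np.median(W[mm],0),W[mm].min(0),W[mm].max(0))
    with np.errstate(invalid='ignore'):
        mm=(W[...,2]>.1)&(W[...,2]<.16)&(np.hypot(W[...,0]-.64,W[...,1]+.05)<.06);print("cheeks",rect(W[mm]),W[mm][:,2].max())
        ob=(W[...,2]>.005)&(W[...,2]<.2)&(W[...,0]>.3)&(W[...,0]<.9)&(W[...,1]>.14)&(W[...,1]<.6)
    l=cv2.connectedComponentsWithStats(ob.astype(np.uint8))
    for i in range(1,l[0]):
        if l[2][i,4]>15:Q=W[l[1]==i];print(rect(Q),np.nanpercentile(Q[:,2],97).round(3))
E
```

```text
scene 359 [ 0.50149782 -0.03304474] 0.002073838521779373
1230
grip 173 [ 0.68049236 -0.05653857  0.33267332] [ 0.65595436 -0.07080551  0.28286873] [ 0.69300447 -0.0080093   0.34008919]
cheeks (array([664.5, -52.9]), array([65.1, 59.6]), 75.9) 0.15967954035714652
(array([779.8, 560.9]), array([238.7,  62.1]), -2.2) 0.197
(array([475.8, 447.4]), array([101.8,  48.1]), -5.4) 0.027
(array([423.4, 324.4]), array([60.4, 16.2]), -63.7) 0.028
(array([668.1, 424.2]), array([265.6, 112.8]), -36.4) 0.193
(array([515.4, 272.3]), array([67.3, 41.8]), 25.2) 0.032
(array([642. , 203.2]), array([67.8, 58.2]), -58.0) 0.02
(array([849.9, 170.9]), array([105.8,  64.6]), -8.3) 0.075
side 539 [ 0.49784623 -0.03412001] 0.002792798146743415
1228
grip 49 [ 0.68000592 -0.03838872  0.33232912] [ 0.66824893 -0.06830975  0.26999651] [ 0.68817829 -0.0116504   0.34045338]
cheeks (array([660.4, -49.5]), array([69.5, 63.3]), 86.7) 0.15975379625414743
(array([859.3, 168. ]), array([81.9, 56. ]), 0.8) 0.074
(array([640.2, 195.1]), array([69.7, 62.3]), 80.1) 0.021
(array([762.5, 284.6]), array([200.1,  67.6]), -63.5) 0.193
(array([510.5, 277.9]), array([59.7, 43.2]), 15.9) 0.031
(array([388.1, 297.7]), array([89. , 44.3]), 6.6) 0.029
(array([793.8, 563.1]), array([211.8,  44.6]), -0.0) 0.199
(array([477.6, 437.4]), array([93.9, 32. ]), -4.8) 0.026
(array([599.4, 462.4]), array([125.9,  36.9]), 1.0) 0.013
```

>>> arm_command:
  targets:
    - [1, -0.5, -0.25, 0, 0, 0]
    - [1, -0.5, -0.25, 0, 0, 0]
    - [1, -0.5, -0.25, 0, 0, 0]
    - [1, -0.5, -0.25, 0, 0, 0]
    - [1, -0.5, -0.25, 0, 0, 0]
  claw: -1
  force: 60

```text
t: 0.52
ee_pos: [0.5615, 0.126, 0.2491]
eef_rot: [-2.221, -2.221, 0.001]
contact_force: [0.2, -0.3, 0.7]
gripper_width: 0.0855
gripper_force: 0.0
```

>>> arm_command:
  targets:
    - [1, -0.5, -0.25, 0, 0, 0]
    - [1, -0.5, -0.25, 0, 0, 0]
    - [1, -0.5, -0.25, 0, 0, 0]
    - [1, -0.5, -0.25, 0, 0, 0]
    - [1, -0.5, -0.25, 0, 0, 0]

```text
t: 0.93
ee_pos: [0.499, 0.251, 0.2805]
eef_rot: [-2.221, -2.221, 0.001]
contact_force: [1.1, 0.7, 0.8]
gripper_width: 0.0853
gripper_force: 0.0
```

>>> arm_command:
  targets:
    - [1, -0.5, -0.25, 0, 0, 0]
    - [1, -0.5, -0.25, 0, 0, 0]
    - [0, 0, 0, 0, 0, 1]
    - [0, 0, 0, 0, 0, 1]
    - [0, 0, 0, 0, 0, 1]

```text
t: 1.35
ee_pos: [0.4744, 0.3006, 0.2927]
eef_rot: [-2.495, -1.909, 0.001]
contact_force: [0.6, -0.1, 0.2]
gripper_width: 0.0855
gripper_force: 0.0
```

>>> arm_command:
  targets:
    - [0, 0, 0, 0, 0, 1]
    - [0, 0, 0, 0, 0, 1]
    - [0, 0, 0, 0, 0, 1]
    - [0, 0, 0, 0, 0, 1]
    - [0, 0, 0, 0, 0, 1]

```text
t: 1.77
ee_pos: [0.4748, 0.2999, 0.2926]
eef_rot: [2.85, 1.322, -0.002]
contact_force: [-0.1, 0.5, 0.7]
gripper_width: 0.0853
gripper_force: 0.0
```

>>> arm_command:
  targets:
    - [0, 0, 0, 0, 0, 1]
    - [0, 0, 0, 0, 0, 1]
    - [0, 0, 0, 0, 0, 1]
    - [0, 0, 0, 0, 0, 1]
    - [0, 0, 0, 0, 0, 1]

```text
t: 2.18
ee_pos: [0.4748, 0.2999, 0.2926]
eef_rot: [3.068, 0.673, -0.002]
contact_force: [-0.1, 0.0, 0.1]
gripper_width: 0.0855
gripper_force: 0.0
```

>>> arm_command:
  targets:
    - [0, 0, 0, 0, 0, 1]
    - [0, 0, 0, 0, 0, 1]
    - [0, 0, 0, 0, 0, 1]
    - [0, 0, 0, 0, 0, 1]
    - [0, 0, 0, 0, 0, 1]

```text
t: 2.6
ee_pos: [0.4748, 0.2999, 0.2926]
eef_rot: [3.141, -0.007, -0.001]
contact_force: [0.0, 0.2, -0.2]
gripper_width: 0.0856
gripper_force: 0.0
```

```bash
cat >> h.py <<'E'
def look(n,cols,box=(.3,.75,.12,.56),zmin=.004,zmax=.3,png=None):
    s=snap(n);W=world(s)
    if png: cv2.imwrite("pics/"+png,s["img"])
    for c in cols:
        for st,P in seg(W,s["img"],*COL[c],zmin,zmax,box):
            if st[4]<40: continue
            zt=np.nanpercentile(P[:,2],90);T=P[P[:,2]>zt-.006]
            print(n,c,st,"all",rect(P),"top",rect(T),"z",round(zt*1000,1))
    return s,W
E
python3 - <<'E'
from h import *
s,W=look("wrist",["yellow","red","black"],png="w1.png")
print(s["fx"],s["cx"],s["cy"],R.from_rotvec(np.ravel(s["rvec"])).as_matrix().T@-np.ravel(s["tvec"]), np.nanmedian(W[::7,::7,2]))
E
```

```text
wrist yellow [321 111  34  46 981] all (array([509.7, 280.1]), array([59.5, 35. ]), 16.3) top (array([510. , 280.3]), array([58.9, 15.1]), 15.5) z 28.1
wrist red [219 130  22  60 757] all (array([476.2, 436.4]), array([87.4, 28.6]), -5.5) top (array([476.2, 436.4]), array([87.4, 28.6]), -5.5) z 22.6
wrist black [309 187  17  12 158] all (array([426. , 309.8]), array([22.3, 11.4]), -81.6) top (array([426. , 309.7]), array([22.3, 11. ]), -83.6) z 24.6
wrist black [311 203  16   6  68] all (array([408.4, 307.8]), array([22.2,  6.9]), -84.3) top (array([408.4, 307.8]), array([22.2,  6.9]), -84.3) z 24.5
wrist black [312 213  16   6  66] all (array([393.4, 306.4]), array([22.3,  7.3]), -85.7) top (array([393.4, 306.4]), array([22.3,  7.3]), -85.7) z 24.7
wrist black [314 223  15   5  62] all (array([378.8, 304.3]), array([20.8,  6.7]), -87.2) top (array([378.8, 304.3]), array([20.8,  6.7]), -87.2) z 25.0
wrist black [315 232  15   5  60] all (array([364.7, 303. ]), array([21.1,  7.3]), -87.9) top (array([364.7, 303. ]), array([21.1,  7.3]), -87.9) z 24.9
wrist black [317 241  14   6  58] all (array([348.4, 300.8]), array([19.5,  7.7]), 89.7) top (array([348.4, 300.8]), array([19.5,  7.7]), 89.7) z 25.1
309.70691628693146 323.71869582992616 194.38766824000592 [0.54075    0.29972308 0.4478339 ] 0.00038117203882563963
```

View pics/w1.png

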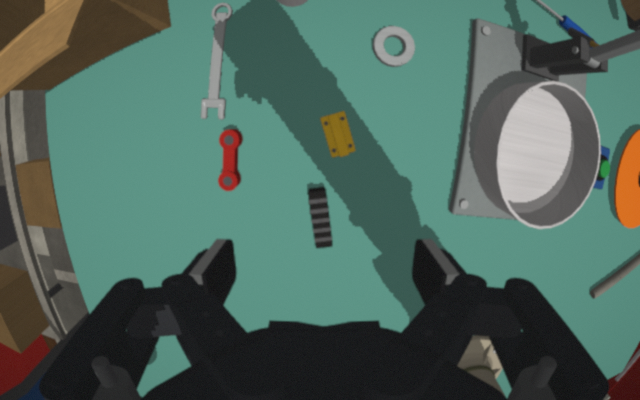

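>>> arm_command:
  targets:
    - [-0.9, -0.05, 1, 0, 0, 0]
    - [-0.9, -0.05, 1, 0, 0, 0]
    - [-0.9, -0.05, 1, 0, 0, 0]
    - [-0.8, -0.05, 1, 0, 0, 0]
    - [0, 0, 1, 0, 0, -0.65]
  claw: -0.3

```text
t: 3.07
ee_pos: [0.3835, 0.306, 0.167]
eef_rot: [-3.14, -0.098, 0.002]
contact_force: [0.4, 1.4, -0.1]
gripper_width: 0.0556
gripper_force: 0.0
```

>>> arm_command:
  targets:
    - [0, 0, 1, 0, 0, -0.65]
    - [0, 0, 1, 0, 0, 0]
    - [0, 0, 1, 0, 0, 0]
    - [0, 0, 1, 0, 0, 0]
    - [0, 0, 0.5, 0, 0, 0]

```text
t: 3.48
ee_pos: [0.3858, 0.3037, 0.0524]
eef_rot: [3.134, 0.182, -0.005]
contact_force: [-1.5, 0.2, -1.2]
gripper_width: 0.0557
gripper_force: 0.0
```

```bash
python3 - <<'E'
from h import *
look("wrist",["yellow","red"]);print(manip.get_state()["ee_pos"])
look("side",["black"])
E
```

```text
wrist yellow [ 349    0   68   79 3964] all (array([506.9, 279.4]), array([54.4, 36.3]), 15.9) top (array([504. , 278.5]), array([47.9, 14.9]), 16.8) z 27.8
wrist red [ 118    2   53  127 3606] all (array([476.3, 437.6]), array([88.3, 31.3]), -5.3) top (array([476.3, 437.6]), array([88.4, 31.1]), -5.6) z 22.1
[0.38507664 0.30305419 0.05105969]
side black [ 343  290   43   60 1152] all (array([391. , 326.2]), array([91.3, 85.7]), -10.7) top (array([386.2, 333.1]), array([72.7, 29.7]), 0.1) z 239.0
```

>>> arm_command:
  targets:
    - [0.1, -0.1, 0.55, 0, 0, 0]
    - [0, 0, 0.5, 0, 0, 0]
    - [0, 0, 0.5, 0, 0, 0]
    - [0, 0, 0, 0, 0, 0]

```text
t: 3.92
ee_pos: [0.389, 0.3073, 0.0159]
eef_rot: [3.135, 0.18, -0.003]
contact_force: [-0.8, -0.1, 0.2]
gripper_width: 0.0554
gripper_force: 0.0
```

>>> arm_command:
  targets:
    - [0, 0, 0, 0, 0, 0]
    - [0, 0, 0, 0, 0, 0]
    - [0, 0, 0, 0, 0, 0]
    - [0, 0, 0, 0, 0, 0]
    - [0, 0, 0, 0, 0, 0]
  claw: 1

```text
t: 4.33
ee_pos: [0.39, 0.3081, 0.0176]
eef_rot: [-3.136, -0.178, -0.001]
contact_force: [0.9, 0.2, -0.3]
gripper_width: -0.0003
gripper_force: 0.0
```

```bash
python3 - <<'E'
from h import *
s,W=look("wrist",["yellow","red","black"],png="w2.png")
print(manip.get_state()["ee_pos"],manip.get_state()["q"])
look("side",["black"],png="s2.png",zmax=.05)
E
```

```text
wrist yellow [ 363    0   79   81 4932] all (array([502.8, 278.5]), array([45.9, 36.3]), 15.4) top (array([500.2, 277.3]), array([40.1, 14.8]), 15.8) z 27.8
wrist red [  91    0   71  142 5223] all (array([475. , 437.2]), array([85.8, 31. ]), -5.6) top (array([474.4, 437.3]), array([84.7, 31. ]), -5.6) z 21.9
wrist black [ 303  157   50   30 1363] all (array([425.8, 310.3]), array([24.5, 12.4]), -82.9) top (array([425.6, 310.3]), array([24.5, 12. ]), -83.0) z 24.1
wrist black [304 198  49  17 793] all (array([409.2, 308.2]), array([24.9,  9. ]), -82.6) top (array([409.2, 308.2]), array([24.9,  9. ]), -82.6) z 24.3
wrist black [  104   226   440   174 39428] all (array([377.5, 306.5]), array([123.3,  67.5]), -83.7) top (array([400.3, 307. ]), array([111.8,  25.7]), 89.0) z 130.8
[0.3899192  0.30804313 0.01740806] [-0.66933576  0.31682088 -0.07329991  1.94739412  0.02959238  0.8774657
 -2.21513228]
side black [343 335  36  15 335] all (array([387.2, 305. ]), array([89.5, 29.9]), 5.2) top (array([387.1, 305.6]), array([88.7, 27.5]), 6.0) z 26.9
```

View pics/w2.png

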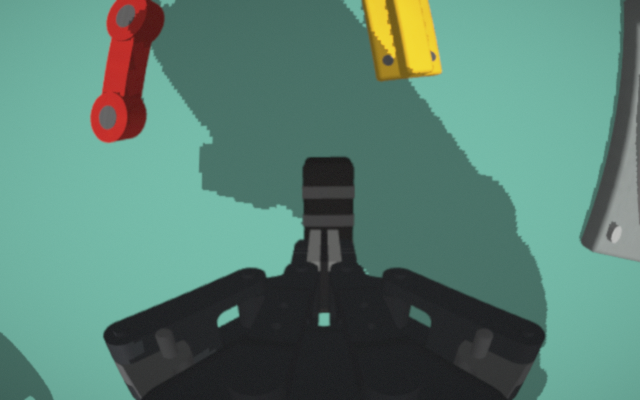

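```bash
python3 - <<'E'
from h import *
s=snap("wrist");W=world(s)
for v in range(150,330,8): print(v,[(W[v,u]*1000).round(0).astype(int).tolist() if np.isfinite(W[v,u,2]) else None for u in (309,316,324,340)])
st=manip.get_state();print(st["contact_force"],st["gripper_width"],st["ee_pos"])
E
```

```text
150 [[433, 321, -1], [434, 317, 0], [434, 313, -1], [435, 304, -1]]
158 [[430, 321, 10], [431, 317, 11], [431, 313, 11], [433, 304, 13]]
166 [[429, 320, 24], [429, 316, 23], [429, 312, 23], [430, 305, 22]]
174 [[424, 319, 23], [425, 316, 24], [425, 312, 24], [426, 304, 24]]
182 [[421, 319, 23], [421, 315, 24], [421, 311, 23], [423, 304, 25]]
190 [[416, 318, 23], [417, 315, 24], [417, 311, 24], [418, 303, 23]]
198 [[413, 318, 25], [413, 315, 24], [413, 311, 24], [414, 303, 25]]
206 [[408, 318, 23], [409, 314, 24], [409, 310, 24], [410, 302, 23]]
214 [[404, 317, 23], [404, 314, 23], [405, 310, 24], [406, 302, 24]]
222 [[399, 317, 23], [400, 313, 24], [401, 309, 24], [401, 301, 23]]
230 [[395, 316, 23], [400, 313, 35], [401, 309, 36], [397, 300, 23]]
238 [[391, 316, 23], [400, 313, 45], [400, 309, 44], [392, 300, 23]]
246 [[400, 315, 54], [400, 312, 53], [401, 309, 53], [397, 301, 43]]
254 [[400, 315, 61], [400, 312, 61], [401, 309, 61], None]
262 [[401, 315, 69], [400, 312, 67], [401, 309, 68], [402, 303, 70]]
270 [[401, 315, 77], [401, 312, 76], [397, 309, 68], [402, 304, 76]]
278 [[401, 314, 82], [401, 312, 81], [393, 308, 67], [403, 304, 82]]
286 [[402, 314, 87], [399, 312, 83], [390, 308, 67], [402, 304, 87]]
294 [[406, 314, 99], [393, 311, 79], [386, 307, 68], [407, 305, 99]]
302 [[403, 314, 98], [389, 311, 78], [382, 307, 67], [407, 305, 102]]
310 [[401, 313, 99], [386, 310, 79], [346, 303, 25], [404, 305, 102]]
318 [[398, 313, 100], [381, 310, 78], [321, 300, 0], [400, 305, 101]]
326 [[399, 313, 105], [399, 311, 105], [399, 309, 105], [400, 305, 105]]
[-0.89387205 -0.4922044  -0.22413046] 8.294989317928918e-05 [0.38976805 0.30785923 0.01709684]
```

```bash
python3 - <<'E'
import cv2
i=cv2.imread("pics/s2.png");cv2.imwrite("pics/s2c.png",cv2.resize(i[250:400,290:450],None,fx=5,fy=5,interpolation=cv2.INTER_NEAREST)[:600,:800])
E
```

```text
(no output)
```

View pics/s2c.png

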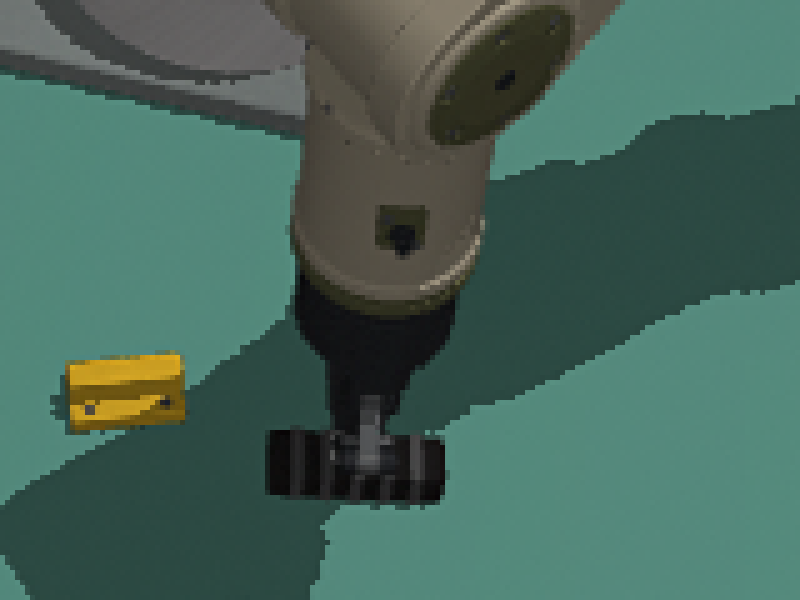

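>>> arm_command:
  targets:
    - [0, 0, -1, 0, 0, 0]
    - [0, 0, -1, 0, 0, 0]
    - [0, 0, 0, 0, 0, 0]
    - [0, 0, 0, 0, 0, 0]

```text
t: 4.82
ee_pos: [0.3907, 0.3086, 0.0683]
eef_rot: [-3.134, -0.178, -0.004]
contact_force: [-0.0, 0.0, -0.5]
gripper_width: -0.0001
gripper_force: 0.0
```

```bash
cat > tip.py <<'E'
from h import *
st=manip.get_state();p=st["ee_pos"];print(p,st["gripper_width"])
s=snap("wrist");W=world(s)-p;z=s["z_map"]
with np.errstate(invalid='ignore'): m=(z<.42)&(np.abs(W[...,0])<.03)&(np.abs(W[...,1])<.06)&(W[...,2]<.03)
# fingers: near pixels; lowest pts
for a in (-.05,-.03,-.015,0,.015,.03,.05):
    with np.errstate(invalid='ignore'): k=m&(abs(W[...,1]-a)<.008)&(W[...,2]+p[2]>.028)
    if k.sum(): print(a,k.sum(),"min z rel TCP",np.percentile(W[k][:,2],[0,3,10]).round(4))
E
python3 tip.py
```

```text
[0.39065059 0.30862207 0.06833306] -0.00013474786665753562
-0.015 123 min z rel TCP [0.0183 0.0189 0.0208]
0 370 min z rel TCP [0.0148 0.0161 0.018 ]
0.015 151 min z rel TCP [0.0157 0.0191 0.0206]
```

```bash
python3 - <<'E'
from h import *
p=manip.get_state()["ee_pos"]
for n in("side","scene","wrist"):
    s=snap(n);W=world(s)-p
    with np.errstate(invalid='ignore'): m=(np.abs(W[...,0])<.03)&(np.abs(W[...,1])<.03)&(W[...,2]<.2)&(W[...,2]+p[2]>.03)
    if m.sum()<5: continue
    Q=W[m];print(n,m.sum(),"lowest z rel",np.sort(Q[:,2])[:8].round(4),"xy of low",Q[Q[:,2]<Q[:,2].min()+.01].mean(0).round(4),Q[Q[:,2]<Q[:,2].min()+.01].min(0).round(4),Q[Q[:,2]<Q[:,2].min()+.01].max(0).round(4))
    v,u=np.nonzero(m);print(u.min(),u.max(),v.min(),v.max())
    if n=="wrist":
        for vv in range(v.max()-20,160,-1):pass
        print([(r,(s["z_map"][r,324]).round(3),(W[r,324]).round(3).tolist()) for r in range(200,330,10)])
E
```

```text
side 216 lowest z rel [-0.0371 -0.037  -0.0366 -0.0363  0.0153  0.0206  0.0413  0.0459] xy of low [-0.005   0.0034 -0.0368] [-0.0121 -0.004  -0.0371] [-0.0004  0.0104 -0.0363]
352 380 293 345
scene 262 lowest z rel [-0.0367 -0.0362 -0.0355  0.0092  0.0168  0.0179  0.0182  0.0197] xy of low [ 0.0082 -0.008  -0.0361] [ 0.003  -0.0091 -0.0367] [ 0.0122 -0.0067 -0.0355]
347 364 117 166
wrist 26915 lowest z rel [0.0139 0.0141 0.0142 0.0143 0.0144 0.0146 0.0146 0.0148] xy of low [0.0085 0.0005 0.0202] [ 0.0039 -0.0128  0.0139] [0.0115 0.0136 0.0238]
184 472 229 399
[(200, np.float32(0.206), [0.008, 0.0, -0.043]), (210, np.float32(0.207), [0.001, -0.001, -0.043]), (220, np.float32(0.21), [-0.007, -0.001, -0.044]), (230, np.float32(0.147), [0.01, 0.001, 0.017]), (240, np.float32(0.136), [0.01, 0.001, 0.029]), (250, np.float32(0.126), [0.01, 0.001, 0.038]), (260, np.float32(0.117), [0.01, 0.001, 0.048]), (270, np.float32(0.118), [0.006, 0.0, 0.048]), (280, np.float32(0.117), [0.002, -0.0, 0.05]), (290, np.float32(0.12), [-0.003, -0.001, 0.049]), (300, np.float32(0.12), [-0.007, -0.001, 0.049]), (310, np.float32(0.257), [-0.099, -0.012, -0.067]), (320, np.float32(0.261), [-0.111, -0.013, -0.068])]
```

>>> arm_command:
  targets:
    - [-0.1, 0.1, 0, 0, 0, 0]
    - [0, 0, 0.5, 0, 0, 0]
    - [0, 0, 0.75, 0, 0, 0]
    - [0, 0, 0.75, 0, 0, 0]
    - [0, 0, 0.5, 0, 0, 0]
  claw: -0.2

```text
t: 5.43
ee_pos: [0.3864, 0.304, 0.0023]
eef_rot: [3.135, 0.178, -0.003]
contact_force: [-0.3, -0.0, 0.4]
gripper_width: 0.0512
gripper_force: 0.0
```

>>> arm_command:
  targets:
    - [0, 0, 0.4, 0, 0, 0]
    - [0, 0, 0.25, 0, 0, 0]
    - [0, 0, 0, 0, 0, 0]
    - [0, 0, 0, 0, 0, 0]

```text
t: 5.77
ee_pos: [0.3874, 0.305, -0.0119]
eef_rot: [3.136, 0.178, -0.001]
contact_force: [-0.4, 0.9, 0.4]
gripper_width: 0.051
gripper_force: 0.0
```

```bash
python3 - <<'E'
from h import *
p=manip.get_state()["ee_pos"];print(p)
s,W=look("wrist",["yellow","red"],png="w3.png")
E
python3 tip.py
```

```text
[ 0.38742444  0.30498058 -0.01189209]
wrist yellow [ 370    0   89   68 4869] all (array([496.8, 276.5]), array([36.4, 32.9]), -74.1) top (array([493.5, 275.7]), array([26.3, 14.6]), 16.9) z 27.7
wrist red [  54    0   77  144 5999] all (array([470.7, 437.4]), array([77.2, 31.4]), -5.6) top (array([469.6, 437.4]), array([75.2, 31.4]), -5.7) z 21.9
[ 0.38777528  0.30528988 -0.01141164] 0.0512333860937381
```

View pics/w3.png

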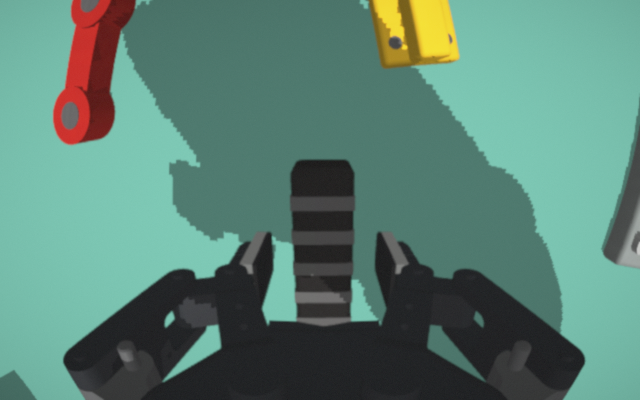

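The pads (260,235 and 390,235) now straddle the footpeg. The cameras show the shut tips about 14 mm above the reported TCP, not 8 mm ahead of it as the text says. I'll work with that offset.

>>> arm_command:
  targets:
    - [0, 0, 0, 0, 0, 0]
    - [0, 0, 0, 0, 0, 0]
    - [0, 0, 0, 0, 0, 0]
    - [0, 0, 0, 0, 0, 0]
    - [0, 0, 0, 0, 0, 0]
  claw: 1
  force: 60

```text
t: 6.28
ee_pos: [0.388, 0.3056, -0.011]
eef_rot: [-3.135, -0.178, -0.002]
contact_force: [0.0, -0.6, 6.0]
gripper_width: 0.0247
gripper_force: 60.2
```

>>> arm_command:
  targets:
    - [0, 0, -0.5, 0, 0, 0]
    - [0, 0, -1, 0, 0, 0]
    - [0, 0, -1, 0, 0, 0]
    - [0, 0, -1, 0, 0, 0]
    - [0, 0, -1, 0, 0, 0]

```text
t: 6.7
ee_pos: [0.387, 0.3046, 0.1015]
eef_rot: [3.136, 0.178, -0.001]
contact_force: [0.7, 0.9, -2.1]
gripper_width: 0.0246
gripper_force: 59.2
```

>>> arm_command:
  targets:
    - [0, 0, -0.6, 0, 0, 0.8]
    - [0, 0, -0.6, 0, 0, 0.8]
    - [0, 0, -0.6, 0, 0, 0.85]
    - [0.5, 1, 0, 0, 0, 0]
    - [0.5, 1, 0, 0, 0, 0]

```text
t: 7.12
ee_pos: [0.4071, 0.254, 0.1466]
eef_rot: [-3.136, 0.152, -0.002]
contact_force: [2.1, -0.6, -2.8]
gripper_width: 0.0251
gripper_force: 39.6
```

>>> arm_command:
  targets:
    - [0.5, 1, 0, 0, 0, 0]
    - [0.5, 1, 0, 0, 0, 0]
    - [0.5, 1, 0, 0, 0, 0]
    - [0.5, 1, 0, 0, 0, 0]
    - [0.5, 1, 0, 0, 0, 0]

```text
t: 7.53
ee_pos: [0.4569, 0.1207, 0.1454]
eef_rot: [3.138, -0.157, -0.001]
contact_force: [0.6, -0.3, -1.8]
gripper_width: 0.0245
gripper_force: 64.9
```

>>> arm_command:
  targets:
    - [0.5, 1, 0, 0, 0, 0]
    - [0.6, 1, 0, 0, 0, 0]
    - [0.6, 1, 0, 0, 0, 0]
    - [0.5, 1, 0, 0, 0, 0]
    - [0, 0.1, 0, 0, 0, 0]

```text
t: 7.95
ee_pos: [0.5025, 0.0084, 0.1455]
eef_rot: [3.135, -0.169, 0.001]
contact_force: [-0.0, -1.6, -2.2]
gripper_width: 0.0249
gripper_force: 65.1
```

```bash
cat > pot.py <<'E'
from h import *
from scipy.optimize import least_squares
s=snap("wrist");W=world(s)
with np.errstate(invalid='ignore'):
    m=(abs(W[...,2]-.089)<.004)&(np.hypot(W[...,0]-.5,W[...,1]+.034)<.125)&(np.hypot(W[...,0]-.5,W[...,1]+.034)>.09)
P=W[m];f=least_squares(lambda c:np.hypot(P[:,0]-c[0],P[:,1]-c[1])-.1075,[.5,-.03],loss="soft_l1",f_scale=.002)
print("pot",len(P),f.x,np.abs(f.fun).mean())
for st,P in seg(W,s["img"],*COL["green"],.03,.1): print("green",st,rect(P),np.median(P,0))
st=manip.get_state();print(st["ee_pos"],st["eef_rot"],st["gripper_width"],st["gripper_force"])
E
python3 pot.py
```

```text
pot 4455 [ 0.49693603 -0.03414966] 0.001562734175619809
green [522 179  28  33 668] (array([ 481. , -193.7]), array([33.6, 31.5]), 67.6) [ 0.48316156 -0.18982359  0.06635756]
[0.50168195 0.01053729 0.14533934] [ 3.13566333e+00 -1.67026547e-01 -5.88436455e-04] 0.024719625037824638 65.0942051410675
```

>>> arm_command:
  targets:
    - [0, -0.3, 1, 0, 0, 0]
    - [0, 0, 1, 0, 0, 0]
    - [0, 0, 1, 0, 0, 0]
    - [0, 0, 1, 0, 0, 0]
    - [0, 0, 0.5, 0, 0, 0]

```text
t: 8.42
ee_pos: [0.4997, 0.0233, 0.03]
eef_rot: [3.138, -0.155, -0.007]
contact_force: [-0.6, 0.1, -2.1]
gripper_width: 0.0246
gripper_force: 65.1
```

>>> arm_command:
  targets:
    - [0, 0, 0.4, 0, 0, 0]
    - [0, 0, 0.15, 0, 0, 0]
    - [0, 0, 0, 0, 0, 0]
    - [0, 0, 0, 0, 0, 0]

```text
t: 8.75
ee_pos: [0.5014, 0.0197, 0.019]
eef_rot: [3.135, -0.161, -0.002]
contact_force: [-0.7, -10.2, -2.4]
gripper_width: 0.0244
gripper_force: 66.0
```

>>> arm_command:
  targets:
    - [0, 0, 0, 0, 0, 0]
    - [0, 0, 0, 0, 0, 0]
    - [0, 0, -0.4, 0, 0, 0]
    - [0, 0, -1, 0, 0, 0]
    - [0, 0, -1, 0, 0, 0]
  claw: 0.05

```text
t: 9.17
ee_pos: [0.5013, 0.0224, 0.0797]
eef_rot: [3.138, -0.158, -0.003]
contact_force: [1.0, -0.2, 0.1]
gripper_width: 0.0405
gripper_force: 0.0
```

>>> arm_command:
  targets:
    - [0, 0, -1, 0, 0, 0]
    - [0, 0, -1, 0, 0, 0]
    - [0, 0, -1, 0, 0, 0]
    - [0, 0, -1, 0, 0, 0]
    - [0, 0, 0, 0, 0, 0]

```text
t: 9.58
ee_pos: [0.505, 0.0233, 0.1852]
eef_rot: [-3.135, 0.156, -0.014]
contact_force: [0.8, -1.2, 1.5]
gripper_width: 0.0407
gripper_force: 0.0
```

```bash
python3 - <<'E'
from h import *
print(manip.get_state()["ee_pos"],manip.get_state()["eef_rot"])
look("side",["red","yellow"],zmax=.05)
look("wrist",["red","yellow","black"],png="w4.png",box=(.38,.6,-.14,.56),zmax=.08)
E
```

```text
[0.50498761 0.02327379 0.1851933 ] [-3.13525694  0.15596483 -0.01391177]
side red [300 376  37  19 291] all (array([475.8, 436.6]), array([88. , 31.2]), -5.7) top (array([475.8, 436.6]), array([88. , 31.2]), -5.7) z 25.0
side yellow [304 321  23  15 284] all (array([508.3, 281.1]), array([57.3, 40.5]), 10.6) top (array([508.8, 280.5]), array([57.8, 16.8]), 15.5) z 30.4
wrist red [ 45 198  26  55 437] all (array([476.8, 435.7]), array([86.7, 28.7]), -4.2) top (array([476.8, 435.7]), array([86.7, 28.7]), -4.2) z 22.2
wrist yellow [ 105  167   40   52 1004] all (array([511.7, 273.7]), array([59.1, 25.9]), 15.2) top (array([510.2, 278.8]), array([58.9, 14.7]), 16.3) z 28.1
wrist black [317 139  24  13 292] all (array([539.3,  15.6]), array([21.7, 11.4]), 84.5) top (array([539.3,  15.6]), array([21.7, 11.4]), 84.5) z 49.3
wrist black [317 159  24   8 192] all (array([522.9,  17.2]), array([21.9,  7.1]), 84.7) top (array([522.9,  17.2]), array([21.9,  7.1]), 84.7) z 49.4
wrist black [317 175  24   7 168] all (array([508. ,  18.6]), array([22.1,  6.4]), 84.8) top (array([508. ,  18.6]), array([22.1,  6.4]), 84.8) z 49.4
wrist black [317 190  24   8 171] all (array([492.8,  20.1]), array([22.4,  7.4]), 84.7) top (array([492.8,  20.1]), array([22.4,  7.4]), 84.7) z 49.4
wrist black [318 205  23   7 161] all (array([478.,  21.]), array([21.7,  7. ]), 85.8) top (array([478.,  21.]), array([21.7,  7. ]), 85.8) z 49.5
wrist black [318 220  23   7 159] all (array([462.6,  22.4]), array([22. ,  7.3]), 84.1) top (array([462.6,  22.4]), array([22. ,  7.3]), 84.1) z 49.6
```

>>> arm_command:
  targets:
    - [-0.15, -1, 0, 0, 0, 0]
    - [-0.15, -1, 0, 0, 0, 0]
    - [-0.15, -1, 0, 0, 0, 0]
    - [-0.15, -1, 0, 0, 0, 0]
    - [-0.15, -1, 0, 0, 0, 0]

```text
t: 10.1
ee_pos: [0.495, 0.1498, 0.1781]
eef_rot: [3.137, -0.157, -0.003]
contact_force: [0.8, -0.3, 0.2]
gripper_width: 0.0409
gripper_force: 0.0
```

>>> arm_command:
  targets:
    - [-0.15, -1, 0, 0, 0, 0]
    - [-0.2, -1, 0, 0, 0, 0]
    - [-0.15, -1, 0, 0, 0, 0]
    - [-0.2, -1, 0, 0, 0, 0]
    - [-0.15, -1, 0, 0, 0, 0]
  claw: -0.2

```text
t: 10.52
ee_pos: [0.4861, 0.2763, 0.1779]
eef_rot: [3.137, -0.156, -0.003]
contact_force: [-0.0, -0.6, -0.2]
gripper_width: 0.0513
gripper_force: 0.0
```

>>> arm_command:
  targets:
    - [-0.2, -1, 0, 0, 0, 0]
    - [-0.15, -1, 0.8, 0, 0, 0]
    - [-0.2, -1, 0.8, 0, 0, 0]
    - [-0.2, -1, 0.8, 0, 0, 0]
    - [-0.2, -1, 0.8, 0, 0, 0]

```text
t: 10.93
ee_pos: [0.475, 0.4027, 0.097]
eef_rot: [3.137, -0.157, -0.003]
contact_force: [1.1, 0.3, 0.8]
gripper_width: 0.0512
gripper_force: 0.0
```

>>> arm_command:
  targets:
    - [-0.15, -0.8, 0.8, 0, 0, 0]
    - [0, -0.5, 0, 0, 0, 0]
    - [0, 0, 0, 0, 0, 0]
    - [0, 0, 0, 0, 0, 0]
    - [0, 0, 0, 0, 0, 0]

```text
t: 11.35
ee_pos: [0.4762, 0.4333, 0.0793]
eef_rot: [3.137, -0.159, 0.0]
contact_force: [0.9, -0.2, 0.3]
gripper_width: 0.0511
gripper_force: 0.0
```

```bash
python3 - <<'E'
from h import *
print(manip.get_state()["ee_pos"],manip.get_state()["eef_rot"])
look("side",["red","yellow"],zmax=.05)
look("wrist",["red","yellow"],zmax=.05)
E
```

```text
[0.47621133 0.43329696 0.07927706] [ 3.13695118e+00 -1.58833242e-01  2.01092121e-04]
side red [312 383  25  12 168] all (array([460. , 438.4]), array([56.4, 28.5]), -3.2) top (array([458.5, 436.6]), array([53.3, 29.5]), -13.2) z 25.0
wrist red [ 297  143   41  118 2876] all (array([476.7, 437.9]), array([88.8, 28.1]), -5.8) top (array([476.7, 437.9]), array([88.8, 28.1]), -5.8) z 22.2
wrist yellow [ 476  103   53   80 2762] all (array([510.4, 281.2]), array([60.2, 36.6]), 16.1) top (array([510.4, 280.9]), array([60.2, 14.9]), 16.5) z 27.8
```

>>> arm_command:
  targets:
    - [0, -0.2, 0.8, 0, 0, 0]
    - [0, 0, 1, 0, 0, 0]
    - [0, 0, 1, 0, 0, 0]
    - [0, 0, 0.6, 0, 0, 0]
    - [0, 0, 0.2, 0, 0, 0]

```text
t: 11.87
ee_pos: [0.4756, 0.437, -0.0131]
eef_rot: [3.134, -0.159, -0.004]
contact_force: [-1.5, -1.2, -0.7]
gripper_width: 0.0515
gripper_force: 0.0
```

>>> arm_command:
  targets:
    - [0, 0, 0, 0, 0, 0]
    - [0, 0, 0, 0, 0, 0]

```text
t: 12.03
ee_pos: [0.4772, 0.4392, -0.0094]
eef_rot: [-3.137, 0.159, -0.002]
contact_force: [-0.3, -0.1, -0.2]
gripper_width: 0.051
gripper_force: 0.0
```

>>> arm_command:
  targets:
    - [0, 0, 0, 0, 0, 0]
    - [0, 0, 0, 0, 0, 0]
    - [0, 0, 0, 0, 0, 0]
    - [0, 0, 0, 0, 0, 0]
    - [0, 0, 0, 0, 0, 0]
  claw: 1

```text
t: 12.45
ee_pos: [0.4772, 0.44, -0.009]
eef_rot: [-3.136, 0.158, -0.003]
contact_force: [-0.5, -1.4, 6.3]
gripper_width: 0.0166
gripper_force: 60.6
```

>>> arm_command:
  targets:
    - [0, 0, -0.5, 0, 0, 0]
    - [0, 0, -1, 0, 0, 0]
    - [0, 0, -1, 0, 0, 0]
    - [0, 0, -1, 0, 0, 0]
    - [0, 0, -1, 0, 0, 0]

```text
t: 12.87
ee_pos: [0.4761, 0.4392, 0.1038]
eef_rot: [-3.137, 0.157, 0.0]
contact_force: [0.0, 0.5, -1.3]
gripper_width: 0.0162
gripper_force: 59.5
```

>>> arm_command:
  targets:
    - [0.15, 1, -0.6, 0, 0, 0]
    - [0.15, 1, -0.6, 0, 0, 0]
    - [0.1, 1, -0.6, 0, 0, 0]
    - [0.15, 1, 0, 0, 0, 0]
    - [0.1, 1, 0, 0, 0, 0]

```text
t: 13.28
ee_pos: [0.4806, 0.3125, 0.1491]
eef_rot: [-3.136, 0.157, -0.004]
contact_force: [-0.9, -0.4, -1.5]
gripper_width: 0.0167
gripper_force: 59.6
```

>>> arm_command:
  targets:
    - [0.15, 1, 0, 0, 0, 0]
    - [0.1, 1, 0, 0, 0, 0]
    - [0.15, 1, 0, 0, 0, 0]
    - [0.1, 1, 0, 0, 0, 0]
    - [0.15, 1, 0, 0, 0, 0]

```text
t: 13.7
ee_pos: [0.4833, 0.1862, 0.1478]
eef_rot: [-3.137, 0.157, -0.001]
contact_force: [0.2, -0.3, -1.6]
gripper_width: 0.0167
gripper_force: 59.6
```

>>> arm_command:
  targets:
    - [0.15, 1, 0, 0, 0, 0]
    - [0.15, 1, 0, 0, 0, 0]
    - [0.1, 1, 0, 0, 0, 0]
    - [0.15, 1, 0, 0, 0, 0]
    - [0.1, 1, 0, 0, 0, 0]

```text
t: 14.12
ee_pos: [0.4872, 0.0601, 0.1478]
eef_rot: [-3.137, 0.157, -0.001]
contact_force: [0.6, -0.3, -1.0]
gripper_width: 0.0167
gripper_force: 59.6
```

>>> arm_command:
  targets:
    - [0.15, 1, 0, 0, 0, 0]
    - [0.15, 1, 0, 0, 0, 0]
    - [0.1, 1, 0, 0, 0, 0]
    - [0.15, 1, 0, 0, 0, 0]
    - [0.15, 1, 0, 0, 0, 0]

```text
t: 14.53
ee_pos: [0.492, -0.0659, 0.1478]
eef_rot: [-3.137, 0.157, -0.001]
contact_force: [1.1, 0.1, -0.3]
gripper_width: 0.0165
gripper_force: 59.6
```

>>> arm_command:
  targets:
    - [0, 0.5, 0, 0, 0, 0]
    - [0, 0, 0, 0, 0, 0]
    - [0, 0, 0, 0, 0, 0]
    - [0, 0, 0, 0, 0, 0]

```text
t: 14.87
ee_pos: [0.491, -0.0761, 0.1473]
eef_rot: [-3.137, 0.156, -0.001]
contact_force: [-0.8, 0.4, -1.0]
gripper_width: 0.0167
gripper_force: 59.5
```

```bash
python3 pot.py
```

```text
pot 4539 [ 0.4968952  -0.03496889] 0.001585565854253575
green [445 175  34  36 948] (array([ 481.7, -193. ]), array([30.4, 30. ]), 41.2) [ 0.4829715  -0.19188332  0.06643568]
[ 0.49104107 -0.07576713  0.14710719] [-3.13702475e+00  1.54452754e-01 -2.00389827e-04] 0.01654159039063518 59.52628970146179
```

>>> arm_command:
  targets:
    - [0, 0.1, 1, 0, 0, 0]
    - [0, 0, 1, 0, 0, 0]
    - [0, 0, 1, 0, 0, 0]
    - [0, 0, 1, 0, 0, 0]
    - [0, 0, 0.5, 0, 0, 0]

```text
t: 15.33
ee_pos: [0.4891, -0.0779, 0.0316]
eef_rot: [-3.137, 0.154, 0.006]
contact_force: [-0.5, 0.2, -1.7]
gripper_width: 0.0163
gripper_force: 59.5
```

>>> arm_command:
  targets:
    - [0, 0, 0.4, 0, 0, 0]
    - [0, 0, 0.1, 0, 0, 0]
    - [0, 0, 0, 0, 0, 0]
    - [0, 0, 0, 0, 0, 0]

```text
t: 15.67
ee_pos: [0.4915, -0.0794, 0.0227]
eef_rot: [-3.138, 0.156, -0.002]
contact_force: [0.7, -0.4, -0.2]
gripper_width: 0.0168
gripper_force: 59.5
```

>>> arm_command:
  targets:
    - [0, 0, 0, 0, 0, 0]
    - [0, 0, 0, 0, 0, 0]
    - [0, 0, -0.4, 0, 0, 0]
    - [0, 0, -1, 0, 0, 0]
    - [0, 0, -1, 0, 0, 0]
  claw: 0.3

```text
t: 16.08
ee_pos: [0.4901, -0.0799, 0.083]
eef_rot: [3.137, -0.158, -0.002]
contact_force: [0.5, -0.3, 0.4]
gripper_width: 0.03
gripper_force: 0.0
```

>>> arm_command:
  targets:
    - [0, 0, -1, 0, 0, 0]
    - [0, 0, -1, 0, 0, 0]
    - [0, 0, -1, 0, 0, 0]
    - [0, 0, -1, 0, 0, 0]
    - [0, 0, 0, 0, 0, 0]

```text
t: 16.5
ee_pos: [0.4935, -0.0803, 0.1884]
eef_rot: [-3.137, 0.158, -0.015]
contact_force: [1.0, 0.3, -0.2]
gripper_width: 0.0297
gripper_force: 0.0
```

```bash
python3 - <<'E'
from h import *
print(manip.get_state()["ee_pos"],manip.get_state()["eef_rot"])
look("side",["red","yellow"],zmax=.06,box=(.3,.75,-.14,.56))
look("wrist",["red","yellow"],box=(.38,.6,-.14,.56),zmax=.08)
E
```

```text
[ 0.49352015 -0.08031321  0.18839288] [-3.1371606   0.1582735  -0.01503446]
side red [327 214  28  12 129] all (array([490.9, -79.1]), array([86.1, 32.1]), -2.4) top (array([490.9, -79.1]), array([86.1, 32.1]), -2.4) z 50.4
side yellow [304 321  23  15 286] all (array([509.3, 279.6]), array([58.2, 38.1]), 14.4) top (array([508.6, 280.9]), array([57.7, 19.1]), 14.6) z 30.6
wrist red [ 309  138   29   88 1502] all (array([491.2, -79.4]), array([87.9, 27.1]), -5.5) top (array([491.2, -79.4]), array([87.9, 27.1]), -5.5) z 47.4
wrist yellow [ 56 169  34  46 821] all (array([511.5, 273.7]), array([59.7, 27.1]), 16.0) top (array([509.7, 278.8]), array([58.9, 16.5]), 15.0) z 27.9
```

>>> arm_command:
  targets:
    - [-0.05, -1, 0, 0, 0, 0]
    - [-0.05, -1, 0, 0, 0, 0]
    - [-0.05, -1, 0, 0, 0, 0]
    - [-0.05, -1, 0, 0, 0, 0]
    - [-0.05, -1, 0, 0, 0, 0]

```text
t: 17.02
ee_pos: [0.4962, 0.0463, 0.1811]
eef_rot: [3.137, -0.158, -0.003]
contact_force: [0.8, 0.1, -0.3]
gripper_width: 0.03
gripper_force: 0.0
```

>>> arm_command:
  targets:
    - [-0.05, -1, 0, 0, 0, 0]
    - [-0.05, -1, 0, 0, 0, 0]
    - [-0.05, -1, 0, 0, 0, 0]
    - [-0.05, -1, 0, 0, 0, 0]
    - [-0.05, -1, 0, 0, 0, 0]
  claw: 0.1

```text
t: 17.43
ee_pos: [0.5025, 0.1712, 0.181]
eef_rot: [3.137, -0.158, -0.003]
contact_force: [0.3, -0.2, -0.6]
gripper_width: 0.0384
gripper_force: 0.0
```

>>> arm_command:
  targets:
    - [-0.05, -1, 0, 0, 0, 0]
    - [-0.05, -1, 0, 0, 0, 0]
    - [-0.05, -1, 0, 0, 0, 0]
    - [-0.05, -1, 0, 0, 0, 0]
    - [0, -0.4, 0, 0, 0, 0]

```text
t: 17.85
ee_pos: [0.5076, 0.284, 0.1806]
eef_rot: [-3.138, 0.151, 0.004]
contact_force: [-1.4, 0.5, 1.4]
gripper_width: 0.0386
gripper_force: 0.0
```

>>> arm_command:
  targets:
    - [0, 0, 0.8, 0, 0, -0.85]
    - [0, 0, 0.8, 0, 0, -0.85]
    - [0, 0, 0.8, 0, 0, -0.85]
    - [0, 0, 0.8, 0, 0, -0.85]
    - [0, 0, 0.8, 0, 0, -0.85]

```text
t: 18.27
ee_pos: [0.509, 0.2791, 0.0803]
eef_rot: [3.111, 0.428, -0.002]
contact_force: [-1.3, 0.1, 0.4]
gripper_width: 0.0383
gripper_force: 0.0
```

>>> arm_command:
  targets:
    - [0, 0, 0, 0, 0, 0]
    - [0, 0, 0, 0, 0, 0]
    - [0, 0, 0, 0, 0, 0]

```text
t: 18.52
ee_pos: [0.5098, 0.28, 0.0828]
eef_rot: [-3.113, -0.419, -0.001]
contact_force: [-0.4, -0.4, 0.1]
gripper_width: 0.0381
gripper_force: 0.0
```

```bash
python3 - <<'E'
from h import *
st=manip.get_state();print(st["ee_pos"],np.degrees(2*np.arctan(st["eef_rot"][1]/st["eef_rot"][0])))
look("wrist",["yellow"],zmax=.05)
E
```

```text
[0.50983743 0.27996077 0.08276724] 15.334707152154714
wrist yellow [ 300  160   48   84 3398] all (array([510.4, 280.2]), array([59.8, 35.6]), 16.3) top (array([510.4, 280.6]), array([59.6, 14. ]), 15.8) z 28.0
```

Aligned. I descend to ee z of about 0.000 (3.3 units) and grip the web.

>>> arm_command:
  targets:
    - [0, 0, 1, 0, 0, 0]
    - [0, 0, 1, 0, 0, 0]
    - [0, 0, 0.9, 0, 0, 0]
    - [0, 0, 0.4, 0, 0, 0]
    - [0, 0, 0, 0, 0, 0]

```text
t: 18.98
ee_pos: [0.5083, 0.2796, -0.002]
eef_rot: [3.112, 0.422, -0.004]
contact_force: [-0.5, 0.7, -0.7]
gripper_width: 0.0387
gripper_force: 0.0
```

>>> arm_command:
  targets:
    - [0, 0, 0, 0, 0, 0]
    - [0, 0, 0, 0, 0, 0]

```text
t: 19.15
ee_pos: [0.5106, 0.281, 0.0013]
eef_rot: [-3.112, -0.423, -0.004]
contact_force: [-1.0, -0.3, 0.6]
gripper_width: 0.0382
gripper_force: 0.0
```

>>> arm_command:
  targets:
    - [0, 0, 0, 0, 0, 0]
    - [0, 0, 0, 0, 0, 0]
    - [0, 0, 0, 0, 0, 0]
    - [0, 0, 0, 0, 0, 0]
    - [0, 0, 0, 0, 0, 0]
  claw: 1

```text
t: 19.57
ee_pos: [0.5104, 0.2809, 0.001]
eef_rot: [-3.112, -0.423, -0.004]
contact_force: [-0.9, -0.4, 6.6]
gripper_width: 0.0121
gripper_force: 60.6
```

>>> arm_command:
  targets:
    - [0, 0, -0.5, 0, 0, 0]
    - [0, 0, -1, 0, 0, 0]
    - [0, 0, -1, 0, 0, 0]
    - [0, 0, -1, 0, 0, 0]
    - [0, 0, -1, 0, 0, 0]

```text
t: 19.98
ee_pos: [0.5091, 0.28, 0.1139]
eef_rot: [-3.113, -0.423, -0.0]
contact_force: [0.9, -0.6, -0.6]
gripper_width: 0.0123
gripper_force: 59.5
```

>>> arm_command:
  targets:
    - [0, 0, -0.5, 0, 0, 0.85]
    - [0, 0, -0.5, 0, 0, 0.85]
    - [0, 0, -0.5, 0, 0, 0.85]
    - [0, 0, 0, 0, 0, 0.85]
    - [0, 0, 0, 0, 0, 0.85]

```text
t: 20.4
ee_pos: [0.5098, 0.2805, 0.1515]
eef_rot: [-3.136, 0.163, -0.003]
contact_force: [0.8, 0.0, -1.5]
gripper_width: 0.0123
gripper_force: 59.5
```

>>> arm_command:
  targets:
    - [0.05, 1, 0, 0, 0, 0]
    - [0.05, 1, 0, 0, 0, 0]
    - [0.05, 1, 0, 0, 0, 0]
    - [0.05, 1, 0, 0, 0, 0]
    - [0.05, 1, 0, 0, 0, 0]

```text
t: 20.82
ee_pos: [0.5027, 0.154, 0.1503]
eef_rot: [-3.137, 0.157, -0.0]
contact_force: [-0.2, -0.2, -1.4]
gripper_width: 0.0124
gripper_force: 59.5
```

>>> arm_command:
  targets:
    - [0.05, 1, 0, 0, 0, 0]
    - [0.05, 1, 0, 0, 0, 0]
    - [0.1, 1, 0, 0, 0, 0]
    - [0.1, 1, 0, 0, 0, 0]
    - [0.1, 1, 0, 0, 0, 0]

```text
t: 21.23
ee_pos: [0.5001, 0.0287, 0.1503]
eef_rot: [-3.137, 0.158, -0.001]
contact_force: [0.5, 0.4, -1.3]
gripper_width: 0.0128
gripper_force: 59.5
```

>>> arm_command:
  targets:
    - [0.1, 1, 0, 0, 0, 0]
    - [0, 1, 0, 0, 0, 0]
    - [0, 0.4, 0, 0, 0, 0]
    - [0, 0, 0, 0, 0, 0]
    - [0, 0, 0, 0, 0, 0]

```text
t: 21.65
ee_pos: [0.497, -0.0297, 0.1499]
eef_rot: [-3.137, 0.159, -0.001]
contact_force: [0.3, 1.3, -0.5]
gripper_width: 0.0121
gripper_force: 59.5
```

```bash
python3 pot.py
```

```text
pot 4795 [ 0.49721226 -0.03457282] 0.001666707426362265
green [488 176  31  35 794] (array([ 482.1, -194.3]), array([32.8, 31.7]), -62.8) [ 0.48295305 -0.19092723  0.06636128]
[ 0.4970577  -0.02867799  0.1497165 ] [-3.13676770e+00  1.55749636e-01 -3.89106498e-04] 0.011968876275467385 59.51840579509735
```

>>> arm_command:
  targets:
    - [0, 0, 1, 0, 0, 0]
    - [0, 0, 1, 0, 0, 0]
    - [0, 0, 1, 0, 0, 0]
    - [0, 0, 1, 0, 0, 0]
    - [0, 0, 0.5, 0, 0, 0]

```text
t: 22.12
ee_pos: [0.4953, -0.0277, 0.034]
eef_rot: [-3.137, 0.152, 0.006]
contact_force: [-1.1, -0.0, -2.2]
gripper_width: 0.0122
gripper_force: 59.5
```

>>> arm_command:
  targets:
    - [0, 0, 0.35, 0, 0, 0]
    - [0, 0, 0, 0, 0, 0]
    - [0, 0, 0, 0, 0, 0]

```text
t: 22.37
ee_pos: [0.4973, -0.0288, 0.0282]
eef_rot: [-3.137, 0.155, 0.0]
contact_force: [1.3, 0.2, -1.3]
gripper_width: 0.0122
gripper_force: 60.7
```

>>> arm_command:
  targets:
    - [0, 0, 0, 0, 0, 0]
    - [0, 0, 0, 0, 0, 0]
    - [0, 0, -0.4, 0, 0, 0]
    - [0, 0, -1, 0, 0, 0]
    - [0, 0, -1, 0, 0, 0]
  claw: 0.45

```text
t: 22.78
ee_pos: [0.4964, -0.0302, 0.0893]
eef_rot: [3.137, -0.158, -0.002]
contact_force: [1.1, -0.3, 0.2]
gripper_width: 0.0234
gripper_force: 0.0
```

>>> arm_command:
  targets:
    - [0, 0, -1, 0, 0, 0]
    - [0, 0, -1, 0, 0, 0]
    - [0, 0, -1, 0, 0, 0]
    - [0, 0, -1, 0, 0, 0]
    - [0, 0, 0, 0, 0, 0]

```text
t: 23.2
ee_pos: [0.4998, -0.0303, 0.1948]
eef_rot: [-3.136, 0.158, -0.015]
contact_force: [-0.2, -0.5, 0.5]
gripper_width: 0.0233
gripper_force: 0.0
```

```bash
python3 - <<'E'
from h import *
print(manip.get_state()["ee_pos"])
look("wrist",["red","yellow","orange"],png="w5.png",box=(.3,.7,-.6,.56),zmax=.08)
E
```

```text
[ 0.49980297 -0.03032263  0.19480614]
wrist red [ 358  139   30   86 1448] all (array([491.6, -78.8]), array([88.9, 28.1]), -6.2) top (array([491.6, -78.8]), array([88.9, 28.1]), -6.2) z 47.4
wrist yellow [ 307  152   33   60 1698] all (array([498.2, -28.9]), array([59. , 33.6]), -5.1) top (array([498.3, -29. ]), array([58.6, 12.1]), -5.6) z 53.1
wrist orange [  534   102    97   154 10597] all (array([ 458.3, -414.4]), array([231.1, 229.7]), 80.8) top (array([ 458.3, -414.4]), array([231.1, 229.7]), 80.8) z 24.6
```

View pics/w5.png

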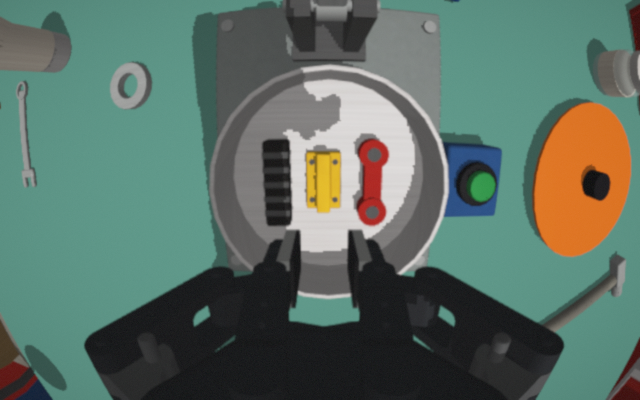

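>>> arm_command:
  targets:
    - [0, 1, 0, 0, 0, 0]
    - [0, 1, 0, 0, 0, 0]
    - [0, 1, 0, 0, 0, 0]
    - [0, 1, 0, 0, 0, 0]
    - [0, 1, 0, 0, 0, 0]
  claw: -0.6

```text
t: 23.67
ee_pos: [0.4837, -0.1555, 0.188]
eef_rot: [-3.137, 0.157, 0.001]
contact_force: [0.7, -1.1, 0.3]
gripper_width: 0.0683
gripper_force: 0.0
```

>>> arm_command:
  targets:
    - [0, 1, 0, 0, 0, 0]
    - [0, 1, 0, 0, 0, 0]
    - [0, 1, 0, 0, 0, 0]
    - [0, 1, 0, 0, 0, 0]
    - [0, 1, 0, 0, 0, 0]

```text
t: 24.08
ee_pos: [0.4713, -0.2799, 0.188]
eef_rot: [-3.137, 0.158, 0.001]
contact_force: [1.2, -0.3, 0.3]
gripper_width: 0.0684
gripper_force: 0.0
```

>>> arm_command:
  targets:
    - [0, 1, 0, 0, 0, 0]
    - [0, 1, 0, 0, 0, 0]
    - [0, 1, 0, 0, 0, 0]
    - [0, 1, 0.5, 0, 0, 0]
    - [0, 1, 0.5, 0, 0, 0]

```text
t: 24.5
ee_pos: [0.4594, -0.4046, 0.1634]
eef_rot: [3.137, -0.157, 0.002]
contact_force: [1.0, 0.4, 0.3]
gripper_width: 0.0686
gripper_force: 0.0
```

>>> arm_command:
  targets:
    - [0, 0.4, 0.5, 0, 0, 0]
    - [0, 0, 0.5, 0, 0, 0]
    - [0, 0, 0, 0, 0, 0]
    - [0, 0, 0, 0, 0, 0]

```text
t: 24.83
ee_pos: [0.4587, -0.411, 0.137]
eef_rot: [-3.135, 0.155, 0.002]
contact_force: [0.2, 0.3, 1.2]
gripper_width: 0.0685
gripper_force: 0.0
```

```bash
cat > lid.py <<'E'
from h import *
st=manip.get_state();print(st["ee_pos"],st["eef_rot"],st["gripper_width"])
s,W=look("wrist",["orange","black"],png="w6.png",box=(.3,.7,-.6,.1),zmax=.07)
with np.errstate(invalid='ignore'): m=(abs(W[...,2]-.05)<.004)&(np.hypot(W[...,0]-.458,W[...,1]+.414)<.035)
P=W[m];print("knob top",len(P),rect(P),cv2.minEnclosingCircle((P[:,:2]*1000).astype(np.float32)),np.median(P[:,2]))
E
python3 lid.py
```

```text
[ 0.45869582 -0.41100852  0.13704172] [-3.13540481e+00  1.54884835e-01  2.49022789e-03] 0.06845427665493366
wrist orange [  205    56   246   241 33938] all (array([ 453.3, -419.2]), array([229.3, 214.4]), -53.4) top (array([ 453.3, -419.2]), array([229.3, 214.4]), -53.4) z 24.5
wrist orange [325 128   7  10  50] all (array([ 506.3, -419.2]), array([8.5, 4.6]), 8.2) top (array([ 506.3, -419.2]), array([8.5, 4.6]), 8.2) z 24.3
wrist black [ 37  40   6  47 224] all (array([647.7, -87.9]), array([58.3,  5.6]), -6.7) top (array([647.7, -87.9]), array([58.3,  5.6]), -6.7) z 29.3
wrist black [  0  46  33  43 785] all (array([654.2, -50.8]), array([66.2, 50.7]), 85.4) top (array([640.2, -78.1]), array([32.2, 14.7]), -26.7) z 65.5
wrist black [  0 160  23  65 636] all (array([501.2,  16.5]), array([86.9, 28.3]), -3.8) top (array([500.9,  16.6]), array([86.3, 28. ]), -4.3) z 48.9
wrist black [ 307  167   45   50 1746] all (array([ 459.2, -414.4]), array([38.3, 36.4]), 9.8) top (array([ 459.2, -414.4]), array([38.3, 36.4]), 9.8) z 50.4
wrist black [ 84 169  39  49 770] all (array([ 482.4, -198.2]), array([46.1, 40.5]), 9.5) top (array([ 482.4, -198.1]), array([46.1, 40.4]), 9.5) z 57.2
knob top 1844 (array([ 458.4, -415. ]), array([39.7, 39.4]), -5.1) ((457.96429443359375, -414.5044250488281), 20.481319427490234) 0.0496352744593104
```

>>> arm_command:
  targets:
    - [0, 0.15, 1, 0, 0, 0]
    - [0, 0, 1, 0, 0, 0]
    - [0, 0, 1, 0, 0, 0]
    - [0, 0, 1, 0, 0, 0]
    - [0, 0, 0.5, 0, 0, 0]

```text
t: 25.3
ee_pos: [0.4583, -0.4145, 0.0236]
eef_rot: [-3.136, 0.154, 0.002]
contact_force: [-1.3, 0.5, 0.2]
gripper_width: 0.0689
gripper_force: 0.0
```

>>> arm_command:
  targets:
    - [0, 0, 0.25, 0, 0, 0]
    - [0, 0, 0.1, 0, 0, 0]
    - [0, 0, 0, 0, 0, 0]
    - [0, 0, 0, 0, 0, 0]

```text
t: 25.63
ee_pos: [0.459, -0.4175, 0.0184]
eef_rot: [3.136, -0.157, 0.003]
contact_force: [-0.4, -0.2, 0.1]
gripper_width: 0.0681
gripper_force: 0.0
```

```bash
python3 lid.py | grep -v wrist; python3 - <<'E'
from h import *
p=manip.get_state()["ee_pos"]
s=snap("wrist");W=world(s);print("col z",[(u,[(v,(W[v,u]*1000).round(0).astype(int).tolist()) for v in range(210,270,8) if np.isfinite(W[v,u,2])]) for u in (225,235,245,400,410)])
E
```

```text
[ 0.45897783 -0.41747913  0.01842513] [ 3.13641220e+00 -1.57003935e-01  3.07607982e-03] 0.06812092426041956
knob top 5722 (array([ 458.7, -408.5]), array([52.6, 40.4]), 88.7) ((461.42889404296875, -407.7073669433594), 27.791370391845703) 0.049616768040272
col z [(225, [(210, [480, -367, 23]), (218, [476, -367, 24]), (226, [472, -366, 24]), (234, [467, -364, 23]), (242, [463, -364, 24]), (250, [470, -374, 52]), (258, [474, -380, 68]), (266, [474, -382, 75])]), (235, [(210, [480, -373, 24]), (218, [476, -372, 24]), (226, [471, -371, 24]), (234, [466, -370, 23]), (242, [474, -380, 52]), (250, [473, -381, 59]), (258, [473, -383, 67]), (266, [472, -385, 72])]), (245, [(210, [480, -378, 23]), (218, [475, -377, 23]), (226, [470, -376, 22]), (234, [474, -382, 43]), (242, [473, -384, 51]), (250, [472, -385, 57]), (258, [468, -384, 56]), (266, [464, -384, 58])]), (400, [(210, [471, -459, 23]), (218, [467, -458, 24]), (226, [463, -458, 24]), (234, [466, -454, 42]), (242, [465, -452, 50]), (250, [461, -453, 49]), (258, [459, -452, 53]), (266, [455, -451, 54])]), (410, [(210, [471, -464, 24]), (218, [466, -464, 24]), (226, [462, -464, 23]), (234, [466, -459, 43]), (242, [466, -456, 53]), (250, [466, -455, 59]), (258, [466, -453, 66]), (266, [463, -452, 69])])]
```

View pics/w6.png

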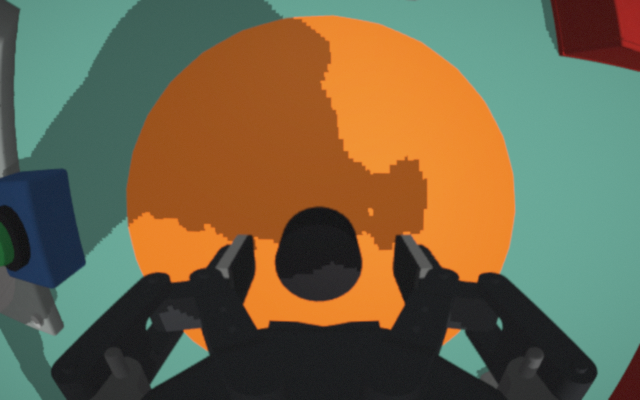

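>>> arm_command:
  targets:
    - [0, -0.1, 0.15, 0, 0, 0]
    - [0, 0, 0.15, 0, 0, 0]
    - [0, 0, 0, 0, 0, 0]
    - [0, 0, 0, 0, 0, 0]

```text
t: 26.07
ee_pos: [0.458, -0.4141, 0.0089]
eef_rot: [-3.137, 0.157, 0.001]
contact_force: [0.0, 0.7, -0.9]
gripper_width: 0.068
gripper_force: 0.0
```

>>> arm_command:
  targets:
    - [0, 0, 0, 0, 0, 0]
    - [0, 0, 0, 0, 0, 0]
    - [0, 0, 0, 0, 0, 0]
    - [0, 0, 0, 0, 0, 0]
    - [0, 0, 0, 0, 0, 0]
  claw: 1
  force: 80

```text
t: 26.48
ee_pos: [0.4583, -0.4151, 0.0099]
eef_rot: [3.137, -0.158, 0.001]
contact_force: [-1.8, -1.1, 4.3]
gripper_width: 0.0381
gripper_force: 82.2
```

>>> arm_command:
  targets:
    - [0, 0, -0.4, 0, 0, 0]
    - [0, 0, -0.8, 0, 0, 0]
    - [0, 0, -0.8, 0, 0, 0]
    - [0, 0, -0.8, 0, 0, 0]
    - [0, 0, -0.8, 0, 0, 0]

```text
t: 26.9
ee_pos: [0.458, -0.4138, 0.1001]
eef_rot: [-3.137, 0.157, 0.002]
contact_force: [1.0, -0.7, -2.3]
gripper_width: 0.0383
gripper_force: 81.1
```

>>> arm_command:
  targets:
    - [0, 0, -0.8, 0, 0, 0]
    - [0, 0, -0.8, 0, 0, 0]
    - [0, 0, 0, 0, 0, 0]
    - [0, 0, 0, 0, 0, 0]
    - [0, 0, 0, 0, 0, 0]

```text
t: 27.32
ee_pos: [0.4578, -0.4136, 0.1381]
eef_rot: [-3.136, 0.157, 0.002]
contact_force: [0.4, 0.9, -3.1]
gripper_width: 0.0381
gripper_force: 81.1
```

```bash
cat > held.py <<'E'
from h import *
st=manip.get_state();p=st["ee_pos"];print(p,st["eef_rot"],st["gripper_width"],st["gripper_force"],st["contact_force"])
for n in ("wrist","side","scene"):
    s=snap(n);W=world(s)
    for q,P in seg(W,s["img"],*COL["orange"],.004,.4,(.3,.7,-.65,.2)):
        if q[4]<600: continue
        A=np.c_[P[:,:2]-P[:,:2].mean(0),np.ones(len(P))];k=P[:,2]>np.percentile(P[:,2],20);c=np.linalg.lstsq(A[k],P[k][:,2],rcond=None)[0]
        print(n,q,"centre",cv2.minEnclosingCircle((P[:,:2]*1000).astype(np.float32)),"z",P[:,2].mean().round(4),"tilt deg",np.degrees(c[:2]).round(2))
E
python3 held.py
```

```text
[ 0.45784109 -0.41363231  0.13811268] [-3.13627441e+00  1.56997802e-01  2.25212551e-03] 0.03806719011440344 81.09375146454113 [ 0.43196214  0.87247987 -3.08433652]
wrist [  122     8   404   288 82543] centre ((458.1203918457031, -413.69439697265625), 116.00215911865234) z 0.1517 tilt deg [-0.23  0.1 ]
wrist [ 274  289  101   37 1940] centre ((438.803955078125, -411.9981384277344), 39.170249938964844) z 0.1546 tilt deg [59.67 -5.87]
side [ 358  111   41   40 1023] centre ((431.7776184082031, -414.32989501953125), 117.02892303466797) z 0.1529 tilt deg [-0.02  0.14]
scene [ 142  237   85   74 3448] centre ((459.84716796875, -413.4192810058594), 116.02444458007812) z 0.1515 tilt deg [-0.57  0.66]
```

>>> arm_command:
  targets:
    - [0, -0.5, 0, 0, 0, 0]
    - [0, -0.75, 0, 0, 0, 0]
    - [0, -0.9, 0, 0, 0, 0]
    - [0, -1, 0, 0, 0, 0]
    - [0, -1, 0, 0, 0, 0]

```text
t: 27.88
ee_pos: [0.4683, -0.3093, 0.1386]
eef_rot: [-3.137, 0.158, 0.002]
contact_force: [1.4, -0.1, -2.2]
gripper_width: 0.0379
gripper_force: 81.3
```

>>> arm_command:
  targets:
    - [0, -1, 0, 0, 0, 0]
    - [0, -1, 0, 0, 0, 0]
    - [0, -1, 0, 0, 0, 0]
    - [0, -1, 0, 0, 0, 0]
    - [0, -1, 0, 0, 0, 0]

```text
t: 28.3
ee_pos: [0.4807, -0.1846, 0.1388]
eef_rot: [-3.137, 0.156, 0.001]
contact_force: [0.2, 0.3, -3.1]
gripper_width: 0.0383
gripper_force: 81.3
```

>>> arm_command:
  targets:
    - [0, -1, 0, 0, 0, 0]
    - [0, -1, 0, 0, 0, 0]
    - [0, -1, 0, 0, 0, 0]
    - [0, -1, 0, 0, 0, 0]
    - [0, -1, 0, 0, 0, 0]

```text
t: 28.72
ee_pos: [0.493, -0.0604, 0.1389]
eef_rot: [-3.137, 0.157, 0.001]
contact_force: [0.8, -0.4, -2.0]
gripper_width: 0.0378
gripper_force: 81.3
```

>>> arm_command:
  targets:
    - [0, -0.7, 0, 0, 0, 0]
    - [0, -0.4, 0, 0, 0, 0]
    - [0, 0, 0, 0, 0, 0]
    - [0, 0, 0, 0, 0, 0]
    - [0, 0, 0, 0, 0, 0]

```text
t: 29.13
ee_pos: [0.4962, -0.0367, 0.1392]
eef_rot: [3.137, -0.16, -0.0]
contact_force: [0.1, -0.5, -3.1]
gripper_width: 0.038
gripper_force: 81.3
```

```bash
python3 held.py; python3 - <<'E'
from h import *
for n in("scene","side"):
    s=snap(n);W=world(s);hsv=cv2.cvtColor(s["img"],cv2.COLOR_BGR2HSV)
    with np.errstate(invalid='ignore'): m=(np.hypot(W[...,0]-.458,W[...,1]+.414)<.13)&((hsv[...,0]<40)|(hsv[...,0]>150))&(hsv[...,1]>40)
    P=W[m];print(n,m.sum(),cv2.minEnclosingCircle((P[:,:2]*1000).astype(np.float32)),np.median(P,0))
E
```

```text
[ 0.49616102 -0.03665275  0.13922703] [ 3.13684530e+00 -1.60344873e-01 -3.99243440e-04] 0.03796720393023822 81.3094277548953 [ 0.1284511  -0.53551039 -3.13399538]
wrist [  123     8   403   287 82409] centre ((512.1948852539062, -38.0008430480957), 121.2804946899414) z 0.1529 tilt deg [-0.12 -0.02]
wrist [ 275  290  100   36 1858] centre ((477.00286865234375, -35.47777557373047), 38.43744659423828) z 0.1552 tilt deg [58.91 -5.74]
side [341 179  38  40 955] centre ((433.998291015625, -77.61785888671875), 87.78668975830078) z 0.1545 tilt deg [-0.03  0.15]
scene [ 262  183   74   58 2505] centre ((521.026611328125, -60.14727783203125), 145.37045288085938) z 0.1537 tilt deg [ 0.23 -0.09]
scene 2374 ((458.290771484375, -415.44476318359375), 89.02848052978516) [ 0.46526432 -0.41756815  0.0098862 ]
side 757 ((435.1668395996094, -405.9595642089844), 116.58940124511719) [ 0.43257109 -0.40837302  0.01064274]
```

>>> arm_command:
  targets:
    - [0.05, -0.1, 0.5, 0, 0, 0]
    - [0, 0, 0.6, 0, 0, 0]
    - [0, 0, 0.6, 0, 0, 0]
    - [0, 0, 0.3, 0, 0, 0]
    - [0, 0, 0, 0, 0, 0]

```text
t: 29.8
ee_pos: [0.4966, -0.0331, 0.0876]
eef_rot: [3.137, -0.158, -0.005]
contact_force: [-0.2, -0.8, -2.3]
gripper_width: 0.0379
gripper_force: 81.3
```

>>> arm_command:
  targets:
    - [0, 0, 0.1, 0, 0, 0]
    - [0, 0, 0.1, 0, 0, 0]
    - [0, 0, 0, 0, 0, 0]
    - [0, 0, 0, 0, 0, 0]

```text
t: 30.13
ee_pos: [0.4983, -0.0327, 0.0848]
eef_rot: [-3.137, 0.157, -0.001]
contact_force: [0.1, 0.5, -2.7]
gripper_width: 0.0385
gripper_force: 81.3
```

```bash
python3 held.py
```

```text
[ 0.49828328 -0.03273082  0.08483849] [-3.13747178e+00  1.57483405e-01 -1.18511111e-03] 0.03846502095973258 81.28613976052293 [ 0.10039571  0.50257068 -2.74845202]
wrist [  123     8   404   287 82469] centre ((501.838623046875, -63.037105560302734), 145.97259521484375) z 0.0986 tilt deg [-0.09  0.  ]
wrist [ 274  289  101   37 1917] centre ((478.96417236328125, -30.568836212158203), 38.90000915527344) z 0.1013 tilt deg [60.23 -6.27]
side [ 339  194   38   41 1005] centre ((434.31036376953125, -67.67571258544922), 87.3833236694336) z 0.0999 tilt deg [0.05 0.11]
scene [ 265  193   69   58 2244] centre ((507.724609375, -36.200035095214844), 125.4978256225586) z 0.0993 tilt deg [-0.01 -0.04]
```

>>> arm_command:
  targets:
    - [-0.05, 0.05, 0.1, 0, 0, 0]
    - [0, 0, 0, 0, 0, 0]
    - [0, 0, 0, 0, 0, 0]

```text
t: 30.53
ee_pos: [0.4965, -0.0339, 0.0819]
eef_rot: [-3.138, 0.158, -0.0]
contact_force: [-0.1, -0.6, -2.3]
gripper_width: 0.0379
gripper_force: 81.1
```

>>> arm_command:
  targets:
    - [0, 0, 0, 0, 0, 0]
    - [0, 0, 0, 0, 0, 0]
    - [0, 0, 0, 0, 0, 0]
    - [0, 0, 0, 0, 0, 0]
  claw: -0.6

```text
t: 30.87
ee_pos: [0.4967, -0.0338, 0.082]
eef_rot: [-3.138, 0.158, -0.0]
contact_force: [0.3, 0.6, 0.6]
gripper_width: 0.0683
gripper_force: 0.0
```

>>> arm_command:
  targets:
    - [0, 0, -0.5, 0, 0, 0]
    - [0, 0, -1, 0, 0, 0]
    - [0, 0, -1, 0, 0, 0]
    - [0, 0, -1, 0, 0, 0]
    - [0, 0, -0.5, 0, 0, 0]

```text
t: 31.28
ee_pos: [0.4978, -0.034, 0.1851]
eef_rot: [-3.137, 0.158, -0.006]
contact_force: [0.6, 0.2, 0.7]
gripper_width: 0.0679
gripper_force: 0.0
```

```bash
python3 held.py; python3 - <<'E'
from h import *
s=snap("wrist");W=world(s)
with np.errstate(invalid='ignore'): m=(abs(W[...,2]-.122)<.004)&(np.hypot(W[...,0]-.497,W[...,1]+.034)<.025)
P=W[m];print("knob",m.sum(),rect(P),np.median(P[:,2]))
E
```

```text
[ 0.49783758 -0.03397266  0.18510338] [-3.13712371  0.15782655 -0.0061391 ] 0.06793762316123499 0.0 [0.63013844 0.22338845 0.70489866]
wrist [  280    53   178   259 27794] centre ((500.23748779296875, -47.301536560058594), 125.0135498046875) z 0.0958 tilt deg [-0.02  0.06]
side [ 299  192   78   43 1696] centre ((495.4114685058594, -38.82810592651367), 116.0171127319336) z 0.0969 tilt deg [0.01 0.05]
scene [ 264  192   70   59 2873] centre ((507.9523620605469, -41.31586837768555), 126.67315673828125) z 0.0967 tilt deg [ 0.1  -0.18]
knob 2254 (array([496.2, -33.3]), array([40.2, 39.3]), -4.1) 0.12159847660468598
```

>>> arm_command:
  targets:
    - [0, 0, -1, 0, 0, 0]
    - [0, 0, -1, 0, 0, 0]
    - [0, 0, -1, 0, 0, 0]
    - [0, 0, -1, 0, 0, 0]
    - [0, 0, -1, 0, 0, 0]

```text
t: 31.9
ee_pos: [0.4959, -0.0338, 0.3064]
eef_rot: [3.137, -0.157, -0.004]
contact_force: [0.9, 0.7, -0.4]
gripper_width: 0.0684
gripper_force: 0.0
```

>>> arm_command:
  targets:
    - [0, 0, -1, 0, 0, 0]
    - [0, 0, -1, 0, 0, 0]
    - [0, 0, -0.8, 0, 0, 0]
    - [1, 0, 0, 0, 0, 0]
    - [1, 0, 0, 0, 0, 0]

```text
t: 32.32
ee_pos: [0.547, -0.0388, 0.3779]
eef_rot: [-3.137, 0.156, -0.004]
contact_force: [0.6, 0.7, 0.3]
gripper_width: 0.0683
gripper_force: 0.0
```

>>> arm_command:
  targets:
    - [1, 0, 0, 0, 0, 0]
    - [1, 0, 0, 0, 0, 0]
    - [0, 0, 0, 0, 0, 0]
    - [0, 0, 0, 0, 0, 0]
    - [0, 0, 0, 0, 0, 0]

```text
t: 32.73
ee_pos: [0.5958, -0.044, 0.3755]
eef_rot: [3.137, -0.158, -0.004]
contact_force: [-0.7, -0.5, -0.2]
gripper_width: 0.0685
gripper_force: 0.0
```

```bash
cat > grip.py <<'E'
from h import *
st=manip.get_state();print(st["ee_pos"],st["eef_rot"],st["gripper_width"],st["contact_force"])
for n in ("wrist","scene","side"):
    s=snap(n);W=world(s);hsv=cv2.cvtColor(s["img"],cv2.COLOR_BGR2HSV)
    with np.errstate(invalid='ignore'): m=(np.hypot(W[...,0]-.57,W[...,1]+.045)<.18)&(W[...,2]>.11)&(hsv[...,1]>140)&((hsv[...,0]<6)|(hsv[...,0]>174))
    k=cv2.connectedComponentsWithStats(m.astype(np.uint8))
    for i in range(1,k[0]):
        if k[2][i,4]>25:
            P=W[k[1]==i];print(n,k[2][i],"med",np.median(P,0).round(4),"lo",np.percentile(P,3,axis=0).round(4),"hi",np.percentile(P,97,axis=0).round(4),rect(P))
    if n=="wrist": cv2.imwrite("pics/w7.png",s["img"])
E
python3 grip.py
```

```text
[ 0.59575676 -0.04397726  0.37548812] [ 3.13728185 -0.15805983 -0.00381368] 0.06851605021382864 [-0.71935813 -0.53449453 -0.16014795]
wrist [ 297   72   58   41 2213] med [ 0.6738 -0.0529  0.3339] lo [ 0.6618 -0.0694  0.3268] hi [ 0.6866 -0.0365  0.3362] (array([674.5, -53. ]), array([35.6, 26.7]), 83.8)
scene [330 207  16  14 147] med [ 0.6811 -0.0587  0.3326] lo [ 0.6645 -0.0702  0.3114] hi [ 0.6907 -0.0402  0.338 ] (array([674.7, -52.7]), array([35.4, 33.7]), 84.0)
side [270 140  14  16 146] med [ 0.6723 -0.0409  0.3311] lo [ 0.6611 -0.0699  0.3131] hi [ 0.6858 -0.0335  0.3386] (array([673.6, -52.9]), array([40.4, 27.2]), 85.4)
```

View pics/w7.png

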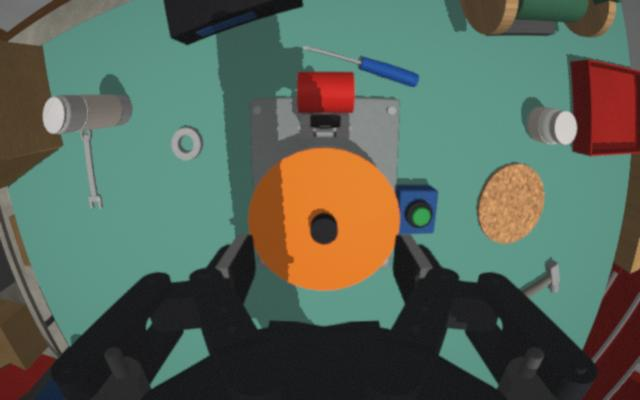

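>>> arm_command:
  targets:
    - [1, 0, 0, 0, 0, 0]
    - [1, 0, 0, 0, 0, 0]
    - [0.8, 0, 0, 0, 0, 0]
    - [0.35, 0.05, 0, 0, 0, 0]
    - [0, 0, 0, 0, 0, 0]

```text
t: 33.3
ee_pos: [0.675, -0.0532, 0.3756]
eef_rot: [3.137, -0.158, -0.002]
contact_force: [-0.1, -0.0, -1.0]
gripper_width: 0.0682
gripper_force: 0.0
```

>>> arm_command:
  targets:
    - [0, 0, 0.5, 0, 0, 0]
    - [0, 0, 0.8, 0, 0, 0]
    - [0, 0, 0.5, 0, 0, 0]
    - [0, 0, 0, 0, 0, 0]
    - [0, 0, 0, 0, 0, 0]

```text
t: 33.72
ee_pos: [0.6733, -0.0527, 0.3325]
eef_rot: [-3.137, 0.157, 0.0]
contact_force: [-0.5, 0.2, -0.3]
gripper_width: 0.0683
gripper_force: 0.0
```

```bash
python3 grip.py
```

```text
[ 0.67333902 -0.05268779  0.33250539] [-3.13710633e+00  1.57167573e-01  4.38608285e-04] 0.06825172078192232 [-0.48168327  0.15463801 -0.26565605]
wrist [ 291  203   67   47 3043] med [ 0.6801 -0.0534  0.3337] lo [ 0.6665 -0.0698  0.3227] hi [ 0.6893 -0.0371  0.3362] (array([677.3, -53.3]), array([35.6, 24.5]), 84.6)
scene [330 206  16  15 151] med [ 0.681  -0.0583  0.3329] lo [ 0.6646 -0.0705  0.3111] hi [ 0.6905 -0.039   0.3387] (array([679.5, -58. ]), array([42.8, 37.8]), 55.0)
side [270 140  14  16 129] med [ 0.6708 -0.0393  0.3308] lo [ 0.6605 -0.0689  0.315 ] hi [ 0.6862 -0.0324  0.3384] (array([670.9, -51.5]), array([40.6, 26.4]), 72.7)
```

>>> arm_command:
  targets:
    - [0.05, 0, 0.5, 0, 0, 0]
    - [0, 0, 0.7, 0, 0, 0]
    - [0, 0, 0.5, 0, 0, 0]
    - [0, 0, 0, 0, 0, 0]
    - [0, 0, 0, 0, 0, 0]

```text
t: 34.28
ee_pos: [0.6754, -0.053, 0.2899]
eef_rot: [-3.138, 0.157, 0.0]
contact_force: [0.5, -0.1, -0.3]
gripper_width: 0.0681
gripper_force: 0.0
```

>>> arm_command:
  targets:
    - [0, 0, 0, 0, 0, 0]
    - [0, 0, 0, 0, 0, 0]
    - [0, 0, 0, 0, 0, 0]
    - [0, 0, 0, 0, 0, 0]
    - [0, 0, 0, 0, 0, 0]
  claw: 1
  force: 35

```text
t: 34.7
ee_pos: [0.676, -0.0531, 0.2909]
eef_rot: [-3.137, 0.158, -0.004]
contact_force: [-0.3, 0.8, 5.9]
gripper_width: 0.0352
gripper_force: 36.0
```

```bash
python3 - <<'E'
import numpy as np
# rows for arc theta 0..1.75, tool x=+shaker x, tool z=down, units 25mm
th=np.linspace(0,1.75,19);x=-185*np.cos(1.75-th);z=185*np.sin(1.75-th)
for a,b,c in zip(th[1:],np.diff(x)/25,-np.diff(z)/25):print(a.round(2),b.round(2),c.round(2))
E
```

```text
0.1 -0.71 -0.09
0.19 -0.72 -0.02
0.29 -0.72 0.05
0.39 -0.71 0.12
0.49 -0.7 0.18
0.58 -0.67 0.25
0.68 -0.65 0.31
0.78 -0.61 0.38
0.88 -0.57 0.43
0.97 -0.53 0.49
1.07 -0.48 0.54
1.17 -0.42 0.58
1.26 -0.37 0.62
1.36 -0.3 0.65
1.46 -0.24 0.68
1.56 -0.17 0.7
1.65 -0.1 0.71
1.75 -0.03 0.72
```

>>> arm_command:
  targets:
    - [-0.7, 0, -0.1, 0, 0, 0]
    - [-0.7, 0, 0, 0, 0, 0]
    - [-0.7, 0, 0.05, 0, 0, 0]

```text
t: 34.95
ee_pos: [0.6248, -0.0479, 0.2924]
eef_rot: [-3.138, 0.157, -0.01]
contact_force: [5.7, 0.9, 3.5]
gripper_width: 0.0355
gripper_force: 38.3
```

>>> arm_command:
  targets:
    - [-0.7, 0, 0.1, 0, 0, 0]
    - [-0.7, 0, 0.2, 0, 0, 0]
    - [-0.7, 0, 0.25, 0, 0, 0]
    - [-0.65, 0, 0.3, 0, 0, 0]

```text
t: 35.28
ee_pos: [0.5559, -0.0407, 0.2715]
eef_rot: [-3.137, 0.157, -0.01]
contact_force: [4.0, 0.5, 3.2]
gripper_width: 0.0354
gripper_force: 39.9
```

```bash
python3 grip.py
```

```text
[ 0.55588306 -0.04071917  0.27148924] [-3.13684549  0.15685447 -0.00989263] 0.035445469518704 [3.98339059 0.49735845 3.23352785]
wrist [ 278  227   92   63 5453] med [ 0.5657 -0.0416  0.3169] lo [ 0.5518 -0.0584  0.3061] hi [ 0.5741 -0.0247  0.3194] (array([561.6, -41.4]), array([37.5, 25.5]), 85.2)
scene [307 182  12  14 111] med [ 0.5657 -0.0409  0.3154] lo [ 0.5534 -0.059   0.303 ] hi [ 0.5734 -0.0245  0.3214] (array([562.2, -41.2]), array([38.3, 22.7]), 85.0)
```

Working well (θ≈0.68). I continue past dead centre to shut.

>>> arm_command:
  targets:
    - [-0.6, 0, 0.4, 0, 0, 0]
    - [-0.55, 0, 0.45, 0, 0, 0]
    - [-0.55, 0, 0.5, 0, 0, 0]
    - [-0.5, 0, 0.55, 0, 0, 0]

```text
t: 35.77
ee_pos: [0.5007, -0.035, 0.2239]
eef_rot: [-3.136, 0.157, -0.006]
contact_force: [-1.8, 1.1, 6.8]
gripper_width: 0.0358
gripper_force: 46.3
```

>>> arm_command:
  targets:
    - [-0.4, 0, 0.6, 0, 0, 0]
    - [-0.35, 0, 0.6, 0, 0, 0]
    - [-0.3, 0, 0.65, 0, 0, 0]
    - [-0.25, 0, 0.7, 0, 0, 0]

```text
t: 36.1
ee_pos: [0.4674, -0.0316, 0.1584]
eef_rot: [-3.136, 0.157, -0.0]
contact_force: [-0.6, 2.7, 2.2]
gripper_width: 0.0356
gripper_force: 48.5
```

>>> arm_command:
  targets:
    - [-0.15, 0, 0.7, 0, 0, 0]
    - [-0.1, 0, 0.65, 0, 0, 0]
    - [0, 0, 0.4, 0, 0, 0]
    - [0, 0, 0.15, 0, 0, 0]
    - [0, 0, 0, 0, 0, 0]

```text
t: 36.52
ee_pos: [0.4599, -0.0309, 0.109]
eef_rot: [-3.137, 0.157, 0.008]
contact_force: [-6.7, 3.6, -1.1]
gripper_width: 0.0355
gripper_force: 47.8
```

```bash
python3 grip.py
```

```text
[ 0.45986587 -0.03089015  0.10895409] [-3.13725837  0.15676275  0.00776859] 0.03554746703279646 [-6.70498243  3.63875325 -1.05878581]
wrist [ 277  242   94   65 5487] med [ 0.4649 -0.0312  0.1598] lo [ 0.4512 -0.0483  0.1495] hi [ 0.473  -0.0143  0.1623] (array([460.5, -30.8]), array([37. , 25.2]), 84.2)
scene [289 195  11  11  67] med [ 0.469  -0.0284  0.1603] lo [ 0.4592 -0.0492  0.1507] hi [ 0.477  -0.0129  0.1922] (array([466.5, -31.4]), array([43.4, 20.1]), -83.9)
```

>>> arm_command:
  targets:
    - [0, 0, 0.15, 0, 0, 0]
    - [0, 0, 0.1, 0, 0, 0]
    - [0, 0, 0, 0, 0, 0]

```text
t: 36.92
ee_pos: [0.46, -0.0309, 0.1032]
eef_rot: [-3.137, 0.157, 0.007]
contact_force: [-7.0, 2.9, -0.4]
gripper_width: 0.0356
gripper_force: 47.8
```

>>> arm_command:
  targets:
    - [0, 0, 0, 0, 0, 0]
    - [0, 0, 0, 0, 0, 0]
    - [0, 0, 0, 0, 0, 0]
    - [0, 0, 0, 0, 0, 0]
  claw: -0.6

```text
t: 37.25
ee_pos: [0.4622, -0.0319, 0.1047]
eef_rot: [3.138, -0.158, 0.001]
contact_force: [1.1, -0.2, -0.8]
gripper_width: 0.0681
gripper_force: 0.0
```

>>> arm_command:
  targets:
    - [0, 0, -0.5, 0, 0, 0]
    - [0, 0, -1, 0, 0, 0]
    - [0, 0, -1, 0, 0, 0]
    - [0, 0, -1, 0, 0, 0]
    - [0, 0, -0.5, 0, 0, 0]

```text
t: 37.67
ee_pos: [0.463, -0.0319, 0.2077]
eef_rot: [-3.137, 0.158, -0.007]
contact_force: [0.6, -0.3, -0.9]
gripper_width: 0.0684
gripper_force: 0.0
```

```bash
python3 grip.py; python3 held.py|tail -3;python3 pot.py|grep green
```

```text
[ 0.46300602 -0.03187539  0.20767315] [-3.13709379  0.15826079 -0.00660167] 0.0684066452946711 [ 0.60966157 -0.29902111 -0.91191035]
wrist [ 299  191   49   35 1661] med [ 0.462 -0.031  0.152] lo [ 0.4486 -0.0473  0.1439] hi [ 0.4718 -0.0146  0.1543] (array([459.9, -30.9]), array([34.9, 24.7]), 84.5)
scene [287 197  13  11  70] med [ 0.465  -0.0337  0.1518] lo [ 0.4564 -0.0474  0.1408] hi [ 0.4741 -0.0156  0.157 ] (array([464.1, -31.5]), array([33.2, 21.4]), 77.7)
side [346 204  12  15 130] med [ 0.4571 -0.0191  0.1501] lo [ 0.4449 -0.047   0.1318] hi [ 0.4705 -0.0112  0.1565] (array([457.4, -30.6]), array([40.7, 26.7]), 85.6)
wrist [  283    20   167   250 22274] centre ((505.55908203125, -39.50658416748047), 125.84275817871094) z 0.0959 tilt deg [0.04 0.64]
side [ 312  192   65   42 1045] centre ((482.7259521484375, -58.50800323486328), 111.981689453125) z 0.0973 tilt deg [0.94 1.44]
scene [ 264  192   72   59 2711] centre ((506.1167907714844, -40.3210563659668), 126.90482330322266) z 0.0966 tilt deg [-0.27  0.21]
green [463 132  28  31 632] (array([ 480.6, -193.8]), array([32.9, 30.3]), 50.8) [ 0.48190624 -0.19169989  0.0662555 ]
```

View pics/w7.png

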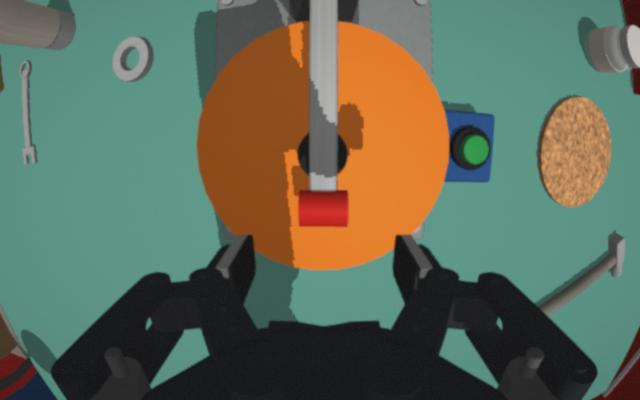

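>>> arm_command:
  targets:
    - [0.2, 1, 0, 0, 0, 0]
    - [0.2, 1, 0, 0, 0, 0]
    - [0.2, 1, 0, 0, 0, 0]
    - [0.2, 1, 0, 0, 0, 0]
    - [0.3, 1, 0, 0, 0, 0]
  claw: 1

```text
t: 38.43
ee_pos: [0.4757, -0.1598, 0.2034]
eef_rot: [-3.137, 0.157, 0.003]
contact_force: [1.0, -1.1, -0.7]
gripper_width: 0.0076
gripper_force: 0.0
```

>>> arm_command:
  targets:
    - [0.3, 1, 0, 0, 0, 0]
    - [0, 0.35, 0.8, 0, 0, 0]
    - [0, 0, 1, 0, 0, 0]
    - [0, 0, 1, 0, 0, 0]
    - [0, 0, 1, 0, 0, 0]

```text
t: 38.85
ee_pos: [0.4799, -0.1933, 0.1074]
eef_rot: [-3.138, 0.159, 0.002]
contact_force: [0.5, 0.6, -0.2]
gripper_width: -0.0001
gripper_force: 0.0
```

>>> arm_command:
  targets:
    - [0, 0, 0.8, 0, 0, 0]
    - [0, 0, 0.4, 0, 0, 0]
    - [0, 0, 0, 0, 0, 0]
    - [0, 0, 0, 0, 0, 0]
    - [0, 0, 0, 0, 0, 0]

```text
t: 39.27
ee_pos: [0.4813, -0.1934, 0.0804]
eef_rot: [3.137, -0.158, 0.002]
contact_force: [0.9, -0.1, 0.8]
gripper_width: 0.0001
gripper_force: 0.0
```

```bash
python3 pot.py|grep -v pot; python3 - <<'E'
from h import *
p=manip.get_state()["ee_pos"]
s=snap("wrist");W=world(s);print([(v,(W[v,324]*1000).round(0).astype(int).tolist()) for v in range(205,260,6) if np.isfinite(W[v,324,2])])
E
```

```text
green [ 299  197   52   43 1466] (array([ 485. , -194.5]), array([30.4, 24.6]), 79.9) [ 0.48738305 -0.19497271  0.06640241]
[ 0.48153071 -0.19341366  0.08069955] [ 3.13725762 -0.15758189  0.0034547 ] -0.00034102059020365796 0.0
[(205, [495, -195, 67]), (211, [492, -195, 67]), (217, [487, -194, 65]), (223, [484, -194, 67]), (229, [492, -195, 97]), (235, [493, -195, 106]), (241, [492, -195, 112]), (247, [492, -195, 117]), (253, [493, -195, 124]), (259, [492, -195, 129])]
```

>>> arm_command:
  targets:
    - [0, 0, 0.6, 0, 0, 0]
    - [0, 0, 0.4, 0, 0, 0]
    - [0, 0, 0.2, 0, 0, 0]
    - [0, 0, 0.1, 0, 0, 0]
    - [0, 0, 0, 0, 0, 0]

```text
t: 39.78
ee_pos: [0.4808, -0.1929, 0.0479]
eef_rot: [-3.137, 0.158, -0.001]
contact_force: [-2.4, 1.8, 7.2]
gripper_width: 0.0001
gripper_force: 3.7
```

>>> arm_command:
  targets:
    - [0, 0, 0.1, 0, 0, 0]
    - [0, 0, 0.05, 0, 0, 0]
    - [0, 0, 0, 0, 0, 0]

```text
t: 40.03
ee_pos: [0.4811, -0.1931, 0.0472]
eef_rot: [-3.136, 0.158, -0.003]
contact_force: [-17.0, 8.1, 44.2]
gripper_width: -0.0001
gripper_force: 21.8
```

Hard stop reached, so the button is fully home. I back off and go back over the clamp grip.

>>> arm_command:
  targets:
    - [0, 0, -0.3, 0, 0, 0]
    - [0, 0, -0.7, 0, 0, 0]
    - [0, 0, -1, 0, 0, 0]
    - [0, 0, -1, 0, 0, 0]
    - [0, 0, -1, 0, 0, 0]

```text
t: 40.45
ee_pos: [0.4802, -0.1931, 0.1443]
eef_rot: [-3.138, 0.158, 0.001]
contact_force: [1.4, -1.2, 0.8]
gripper_width: 0.0
gripper_force: 0.0
```

```bash
python3 pot.py|grep -v pot;python3 grip.py|grep -v wrist
```

```text
green [ 306  175   38   39 1171] (array([ 482.2, -193.5]), array([31. , 30.6]), 16.9) [ 0.48274495 -0.19388575  0.06647819]
[ 0.48281803 -0.19417903  0.14956274] [ 3.13639356 -0.15833457  0.01054202] 0.0002188957079987304 0.0
[ 0.48281803 -0.19417903  0.14956274] [ 3.13639356 -0.15833457  0.01054202] 0.0002188957079987304 [ 2.32949375 -1.93378432  4.1714093 ]
scene [287 197  13  11  76] med [ 0.4652 -0.0347  0.1505] lo [ 0.4539 -0.0469  0.1377] hi [ 0.4734 -0.0165  0.157 ] (array([463.5, -30.9]), array([34. , 20.3]), 82.7)
side [346 204  12  15 134] med [ 0.4573 -0.0198  0.1503] lo [ 0.445  -0.0463  0.1315] hi [ 0.4708 -0.0117  0.1572] (array([457.8, -30. ]), array([38.8, 27.9]), 83.9)
```

>>> arm_command:
  targets:
    - [0, 0, -1, 0, 0, 0]
    - [0, 0, -1, 0, 0, 0]
    - [0, 0, -0.5, 0, 0, 0]
    - [-0.25, -1, 0, 0, 0, 0]
    - [-0.25, -1, 0, 0, 0, 0]
  claw: -0.6

```text
t: 41.07
ee_pos: [0.4727, -0.1429, 0.2052]
eef_rot: [3.137, -0.163, -0.001]
contact_force: [0.2, 0.9, -0.2]
gripper_width: 0.0604
gripper_force: 0.0
```

>>> arm_command:
  targets:
    - [-0.25, -1, 0, 0, 0, 0]
    - [-0.25, -1, 0, 0, 0, 0]
    - [-0.25, -1, 0, 0, 0, 0]
    - [-0.25, -1, 0, 0, 0, 0]
    - [0, -0.5, 0, 0, 0, 0]

```text
t: 41.48
ee_pos: [0.458, -0.0241, 0.2042]
eef_rot: [-3.137, 0.152, 0.005]
contact_force: [0.9, -0.1, 0.0]
gripper_width: 0.0683
gripper_force: 0.0
```

>>> arm_command:
  targets:
    - [0, 0, 0, 0, 0, 0]
    - [0, 0, 0, 0, 0, 0]
    - [0, 0, 0, 0, 0, 0]

```text
t: 41.73
ee_pos: [0.4591, -0.0286, 0.2048]
eef_rot: [3.137, -0.159, -0.002]
contact_force: [0.2, -0.1, 0.0]
gripper_width: 0.0682
gripper_force: 0.0
```

```bash
python3 grip.py
```

```text
[ 0.45911123 -0.02860271  0.20484228] [ 3.13696419e+00 -1.59035853e-01 -2.32873476e-03] 0.06820549985622068 [ 0.15789724 -0.05640269  0.03287766]
wrist [ 302  185   50   37 1740] med [ 0.4617 -0.0307  0.152 ] lo [ 0.4479 -0.0472  0.1432] hi [ 0.4717 -0.0146  0.1542] (array([459.5, -30.7]), array([34.8, 25.4]), 84.4)
scene [288 197  12  11  68] med [ 0.4662 -0.0334  0.1507] lo [ 0.4555 -0.047   0.1391] hi [ 0.4734 -0.0154  0.1567] (array([463. , -31.1]), array([32.1, 21.5]), 86.4)
side [346 204  12  15 132] med [ 0.4573 -0.0205  0.1492] lo [ 0.4449 -0.0477  0.1313] hi [ 0.4703 -0.0113  0.1571] (array([457.1, -30.7]), array([40.5, 26.7]), 82.9)
```

>>> arm_command:
  targets:
    - [0, 0.1, 1, 0, 0, 0]
    - [0, 0, 1, 0, 0, 0]
    - [0, 0, 1, 0, 0, 0]
    - [0, 0, 0.6, 0, 0, 0]
    - [0, 0, 0.25, 0, 0, 0]

```text
t: 42.3
ee_pos: [0.4576, -0.0309, 0.1069]
eef_rot: [3.137, -0.16, -0.006]
contact_force: [0.4, -0.6, -0.6]
gripper_width: 0.0681
gripper_force: 0.0
```

>>> arm_command:
  targets:
    - [0, 0, 0, 0, 0, 0]
    - [0, 0, 0, 0, 0, 0]

```text
t: 42.47
ee_pos: [0.4596, -0.0305, 0.1099]
eef_rot: [3.137, -0.159, 0.0]
contact_force: [0.3, -0.6, 0.2]
gripper_width: 0.0685
gripper_force: 0.0
```

>>> arm_command:
  targets:
    - [0, 0, 0, 0, 0, 0]
    - [0, 0, 0, 0, 0, 0]
    - [0, 0, 0, 0, 0, 0]
    - [0, 0, 0, 0, 0, 0]
    - [0, 0, 0, 0, 0, 0]
  claw: 1
  force: 45

```text
t: 42.88
ee_pos: [0.46, -0.0309, 0.1107]
eef_rot: [3.137, -0.159, 0.003]
contact_force: [-3.3, -1.5, 6.6]
gripper_width: 0.0354
gripper_force: 45.3
```

>>> arm_command:
  targets:
    - [0, 0, -0.4, 0, 0, 0]
    - [0.1, 0, -0.7, 0, 0, 0]
    - [0.15, 0, -0.7, 0, 0, 0]

```text
t: 43.13
ee_pos: [0.4652, -0.0314, 0.1545]
eef_rot: [3.137, -0.159, -0.001]
contact_force: [7.3, -3.3, -10.1]
gripper_width: 0.0354
gripper_force: 45.8
```

>>> arm_command:
  targets:
    - [0.25, 0, -0.65, 0, 0, 0]
    - [0.35, 0, -0.65, 0, 0, 0]
    - [0.4, 0, -0.6, 0, 0, 0]
    - [0.4, 0, -0.55, 0, 0, 0]
    - [0.5, 0, -0.55, 0, 0, 0]

```text
t: 43.55
ee_pos: [0.5097, -0.0359, 0.2294]
eef_rot: [3.137, -0.159, -0.011]
contact_force: [-7.5, -2.9, 0.7]
gripper_width: 0.0351
gripper_force: 45.1
```

>>> arm_command:
  targets:
    - [0.55, 0, -0.45, 0, 0, 0]
    - [0.55, 0, -0.4, 0, 0, 0]
    - [0.6, 0, -0.35, 0, 0, 0]
    - [0, 0, 0, 0, 0, 0]

```text
t: 43.88
ee_pos: [0.556, -0.0407, 0.2622]
eef_rot: [3.137, -0.159, 0.002]
contact_force: [-10.0, -1.1, 11.6]
gripper_width: 0.0351
gripper_force: 46.9
```

```bash
python3 grip.py; python3 - <<'E'
from h import *
p=manip.get_state()["ee_pos"];dx=(p[0]-.4600)/.995*1000;dz=(p[2]-.1107)*1000;print(dx,dz,1.75-np.arctan2(dz,185-dx),np.hypot(dz,185-dx))
E
```

```text
[ 0.55602284 -0.04071206  0.26220908] [ 3.13703227e+00 -1.58734688e-01  1.78184726e-03] 0.035106587689444524 [-9.9610662  -1.1084876  11.55086071]
wrist [ 281  259   87   60 4875] med [ 0.5511 -0.04    0.3074] lo [ 0.5368 -0.0568  0.2949] hi [ 0.5584 -0.0232  0.3104] (array([546.2, -39.6]), array([36. , 25.2]), 84.9)
scene [307 181  10  11  72] med [ 0.5566 -0.0343  0.3071] lo [ 0.5455 -0.0592  0.2941] hi [ 0.572  -0.0215  0.351 ] (array([559.9, -39.8]), array([48. , 16.7]), -62.8)
side [322 156   9  17 108] med [ 0.5368 -0.0317  0.3061] lo [ 0.5282 -0.0544  0.287 ] hi [ 0.5454 -0.0189  0.3125] (array([537.3, -39.8]), array([42.3, 19.4]), 89.7)
95.14762317784361 150.74024675217535 0.7167315793265117 175.48809535548986
```

>>> arm_command:
  targets:
    - [0.5, 0, -0.4, 0, 0, 0]
    - [0.6, 0, -0.3, 0, 0, 0]
    - [0.6, 0, -0.25, 0, 0, 0]
    - [0.6, 0, -0.15, 0, 0, 0]

```text
t: 44.37
ee_pos: [0.6113, -0.0464, 0.2851]
eef_rot: [3.136, -0.159, -0.008]
contact_force: [-0.5, -2.6, -12.3]
gripper_width: 0.0351
gripper_force: 49.9
```

>>> arm_command:
  targets:
    - [0.6, 0, -0.1, 0, 0, 0]
    - [0.6, 0, 0, 0, 0, 0]
    - [0.6, 0, 0, 0, 0, 0]
    - [0.5, 0, 0.05, 0, 0, 0]
    - [0, 0, 0, 0, 0, 0]

```text
t: 44.78
ee_pos: [0.6702, -0.0525, 0.287]
eef_rot: [3.136, -0.159, -0.003]
contact_force: [-0.5, -3.6, -3.2]
gripper_width: 0.0352
gripper_force: 53.2
```

```bash
python3 grip.py
```

```text
[ 0.67023729 -0.0524738   0.28695538] [ 3.13587082e+00 -1.59345935e-01 -3.05941094e-03] 0.03522285764519535 [-0.53259596 -3.63652436 -3.21575354]
wrist [ 280  264   88   63 4958] med [ 0.6652 -0.0517  0.3355] lo [ 0.6521 -0.0685  0.3232] hi [ 0.6725 -0.0352  0.3387] (array([664.6, -51.8]), array([35.9, 33.6]), 83.6)
scene [334 202   9  11  55] med [ 0.6708 -0.0435  0.3326] lo [ 0.6641 -0.0696  0.3201] hi [ 0.6863 -0.0321  0.3785] (array([673.5, -51. ]), array([44.1, 13.3]), -67.6)
side [280 140  11  17 124] med [ 0.6506 -0.0436  0.3349] lo [ 0.6413 -0.0685  0.3148] hi [ 0.6606 -0.0315  0.3419] (array([649.8, -50.5]), array([44.5, 24.1]), -81.4)
```

>>> arm_command:
  targets:
    - [0.25, 0, 0, 0, 0, 0]
    - [0.25, 0, 0.05, 0, 0, 0]
    - [0, 0, 0, 0, 0, 0]

```text
t: 45.18
ee_pos: [0.6809, -0.0536, 0.2854]
eef_rot: [3.136, -0.16, -0.006]
contact_force: [-3.1, -5.9, -8.5]
gripper_width: 0.0352
gripper_force: 52.9
```

>>> arm_command:
  targets:
    - [0, 0, 0, 0, 0, 0]
    - [0, 0, 0, 0, 0, 0]
    - [0, 0, 0, 0, 0, 0]
    - [0, 0, 0, 0, 0, 0]
  claw: -0.6

```text
t: 45.52
ee_pos: [0.6821, -0.0516, 0.2881]
eef_rot: [-3.137, 0.156, -0.003]
contact_force: [-0.4, -0.1, 0.6]
gripper_width: 0.0682
gripper_force: 0.0
```

>>> arm_command:
  targets:
    - [0, 0, -0.5, 0, 0, 0]
    - [0, 0, -1, 0, 0, 0]
    - [0, 0, -1, 0, 0, 0]
    - [0, 0, -1, 0, 0, 0]
    - [0, 0, 0, 0, 0, 0]

```text
t: 45.93
ee_pos: [0.6828, -0.0522, 0.381]
eef_rot: [-3.137, 0.156, -0.015]
contact_force: [-0.2, -0.5, 1.0]
gripper_width: 0.0683
gripper_force: 0.0
```

>>> arm_command:
  targets:
    - [-1, 0, 0, 0, 0, 0]
    - [-1, 0, 0, 0, 0, 0]
    - [-1, 0, 0, 0, 0, 0]
    - [0, 0, 0, 0, 0, 0]
    - [0, 0, 0, 0, 0, 0]

```text
t: 46.35
ee_pos: [0.6064, -0.0445, 0.3759]
eef_rot: [-3.136, 0.156, -0.004]
contact_force: [0.6, -0.4, -0.3]
gripper_width: 0.0683
gripper_force: 0.0
```

```bash
python3 grip.py; python3 held.py | tail -3
```

```text
[ 0.60644638 -0.04450928  0.37585578] [-3.13637186  0.15614869 -0.00373881] 0.06829465098678243 [ 0.56667808 -0.36467194 -0.29918056]
wrist [ 299   88   56   42 2226] med [ 0.6744 -0.0529  0.3338] lo [ 0.6616 -0.0694  0.3253] hi [ 0.6871 -0.0365  0.3362] (array([673.5, -52.9]), array([35.2, 29.1]), 83.5)
scene [330 207  16  14 145] med [ 0.6806 -0.0588  0.3321] lo [ 0.6641 -0.0703  0.3115] hi [ 0.6909 -0.0397  0.3385] (array([674.7, -53.6]), array([33.5, 33.2]), 83.2)
side [270 140  14  16 148] med [ 0.6724 -0.0421  0.3317] lo [ 0.6605 -0.0698  0.3138] hi [ 0.6856 -0.0332  0.3382] (array([672.4, -52.2]), array([42.5, 26.5]), 73.4)
wrist [  279   157   120   140 12887] centre ((486.9580383300781, -56.096229553222656), 135.1285400390625) z 0.0958 tilt deg [ 0.04 -0.01]
side [ 299  192   78   50 2589] centre ((494.6705627441406, -37.81534957885742), 117.36077117919922) z 0.097 tilt deg [0.06 0.17]
scene [ 264  191   70   60 3007] centre ((507.327392578125, -36.04008865356445), 129.03762817382812) z 0.0963 tilt deg [0.08 0.1 ]
```

>>> arm_command:
  targets:
    - [-1, 0, 0, 0, 0, 0]
    - [-1, 0, 0, 0, 0, 0]
    - [-1, 0, 0, 0, 0, 0]
    - [-1, 0, 0, 0, 0, 0]
    - [-0.4, 0, 0.5, 0, 0, 0]

```text
t: 47.07
ee_pos: [0.497, -0.0342, 0.3644]
eef_rot: [-3.137, 0.158, -0.007]
contact_force: [1.6, -1.0, 1.0]
gripper_width: 0.0681
gripper_force: 0.0
```

>>> arm_command:
  targets:
    - [0, 0, 1, 0, 0, 0]
    - [0, 0, 1, 0, 0, 0]
    - [0, 0, 1, 0, 0, 0]
    - [0, 0, 1, 0, 0, 0]
    - [0, 0, 1, 0, 0, 0]

```text
t: 47.48
ee_pos: [0.4981, -0.0341, 0.2357]
eef_rot: [3.138, -0.158, 0.0]
contact_force: [0.3, -0.2, -0.6]
gripper_width: 0.0679
gripper_force: 0.0
```

>>> arm_command:
  targets:
    - [0, 0, 1, 0, 0, 0]
    - [0, 0, 0.9, 0, 0, 0]
    - [0, 0, 0, 0, 0, 0]
    - [0, 0, 0, 0, 0, 0]
    - [0, 0, 0, 0, 0, 0]

```text
t: 47.9
ee_pos: [0.4988, -0.0341, 0.1907]
eef_rot: [3.138, -0.158, 0.002]
contact_force: [0.2, -0.0, 0.7]
gripper_width: 0.0687
gripper_force: 0.0
```

```bash
python3 - <<'E'
from h import *
print(manip.get_state()["ee_pos"])
s=snap("wrist");W=world(s)
with np.errstate(invalid='ignore'): m=(abs(W[...,2]-.122)<.004)&(np.hypot(W[...,0]-.497,W[...,1]+.034)<.03)
P=W[m];print("knob",m.sum(),rect(P),np.median(P[:,2]))
E
```

```text
[ 0.49881531 -0.03412669  0.1907479 ]
knob 2113 (array([496.3, -33.6]), array([39.6, 39. ]), -5.2) 0.12161897417266979
```

Down 108 mm (4.33 units) and x −0.1, then grip and lift.

>>> arm_command:
  targets:
    - [-0.1, 0, 1, 0, 0, 0]
    - [0, 0, 1, 0, 0, 0]
    - [0, 0, 1, 0, 0, 0]
    - [0, 0, 0.8, 0, 0, 0]
    - [0, 0, 0.35, 0, 0, 0]

```text
t: 48.37
ee_pos: [0.495, -0.0336, 0.0845]
eef_rot: [3.138, -0.157, -0.002]
contact_force: [-1.2, -0.6, -0.4]
gripper_width: 0.068
gripper_force: 0.0
```

>>> arm_command:
  targets:
    - [0, 0, 0.15, 0, 0, 0]
    - [0, 0, 0, 0, 0, 0]
    - [0, 0, 0, 0, 0, 0]

```text
t: 48.62
ee_pos: [0.4965, -0.0337, 0.0834]
eef_rot: [-3.137, 0.157, -0.004]
contact_force: [0.2, 0.5, 0.6]
gripper_width: 0.0683
gripper_force: 0.0
```

>>> arm_command:
  targets:
    - [0, 0, 0, 0, 0, 0]
    - [0, 0, 0, 0, 0, 0]
    - [0, 0, 0, 0, 0, 0]
    - [0, 0, 0, 0, 0, 0]
    - [0, 0, 0, 0, 0, 0]
  claw: 1
  force: 80

```text
t: 49.03
ee_pos: [0.4962, -0.0338, 0.0833]
eef_rot: [-3.137, 0.158, -0.003]
contact_force: [-2.2, -0.6, 7.8]
gripper_width: 0.038
gripper_force: 79.5
```

>>> arm_command:
  targets:
    - [0, 0, -0.3, 0, 0, 0]
    - [0, 0, -0.5, 0, 0, 0]
    - [0, 0, -0.6, 0, 0, 0]
    - [0, 0, -0.6, 0, 0, 0]
    - [0, 0, -0.4, 0, 0, 0]

```text
t: 49.45
ee_pos: [0.4957, -0.0338, 0.1436]
eef_rot: [-3.137, 0.158, -0.002]
contact_force: [0.4, 0.0, -1.7]
gripper_width: 0.0378
gripper_force: 80.4
```

```bash
python3 held.py
```

```text
[ 0.4956735  -0.03377807  0.14359825] [-3.13737414e+00  1.57704460e-01 -1.93175691e-03] 0.03780646175714876 80.4130232334137 [ 0.35168903  0.04500021 -1.71821375]
wrist [  124     8   401   287 81520] centre ((527.1067504882812, -37.078556060791016), 128.60919189453125) z 0.1557 tilt deg [-0.11 -0.02]
wrist [ 275  287  100   39 2077] centre ((475.9553527832031, -32.34881591796875), 39.413902282714844) z 0.1579 tilt deg [55.95 -5.36]
side [341 179  38  39 954] centre ((435.36334228515625, -74.16493225097656), 85.60260772705078) z 0.1585 tilt deg [0.07 0.18]
scene [ 263  182   74   58 2497] centre ((521.9556884765625, -46.4044303894043), 143.61636352539062) z 0.1567 tilt deg [ 0.18 -0.11]
```

>>> arm_command:
  targets:
    - [0, 0.5, 0, 0, 0, 0]
    - [0, 0.8, 0, 0, 0, 0]
    - [0, 1, 0, 0, 0, 0]
    - [0, 1, 0, 0, 0, 0]
    - [0, 1, 0, 0, 0, 0]

```text
t: 50.02
ee_pos: [0.4836, -0.1414, 0.1406]
eef_rot: [-3.138, 0.156, 0.003]
contact_force: [0.4, -0.1, -2.4]
gripper_width: 0.0375
gripper_force: 80.5
```

>>> arm_command:
  targets:
    - [0, 1, 0, 0, 0, 0]
    - [0, 1, 0, 0, 0, 0]
    - [0, 1, 0, 0, 0, 0]
    - [0, 1, 0, 0, 0, 0]
    - [0, 1, 0, 0, 0, 0]

```text
t: 50.43
ee_pos: [0.4711, -0.2658, 0.1405]
eef_rot: [-3.137, 0.157, 0.003]
contact_force: [-0.2, -0.2, -2.1]
gripper_width: 0.0376
gripper_force: 80.5
```

>>> arm_command:
  targets:
    - [0, 1, 0, 0, 0, 0]
    - [0, 1, 0, 0, 0, 0]
    - [0, 1, 0, 0, 0, 0]
    - [0, 1, 0, 0, 0, 0]
    - [0, 1, 0, 0, 0, 0]

```text
t: 50.85
ee_pos: [0.4588, -0.39, 0.1403]
eef_rot: [-3.137, 0.157, 0.003]
contact_force: [0.9, 0.4, -2.5]
gripper_width: 0.0377
gripper_force: 80.5
```

>>> arm_command:
  targets:
    - [0, 0.7, 0, 0, 0, 0]
    - [0, 0.3, 0, 0, 0, 0]
    - [0, 0, 0, 0, 0, 0]
    - [0, 0, 0, 0, 0, 0]
    - [0, 0, 0, 0, 0, 0]

```text
t: 51.27
ee_pos: [0.4577, -0.4124, 0.1412]
eef_rot: [-3.136, 0.155, 0.001]
contact_force: [-0.3, -0.1, -2.6]
gripper_width: 0.0379
gripper_force: 80.7
```

```bash
python3 held.py
```

```text
[ 0.4577135  -0.41243632  0.14117662] [-3.13616467e+00  1.54556799e-01  7.99090228e-04] 0.037934683797185224 80.71502923965454 [-0.27348784 -0.12356691 -2.55968441]
wrist [  124     8   401   287 81654] centre ((458.83349609375, -412.85394287109375), 116.14681243896484) z 0.1532 tilt deg [-0.25  0.08]
wrist [ 274  287  101   39 2168] centre ((438.06268310546875, -410.4028625488281), 39.59652328491211) z 0.156 tilt deg [57.44 -5.47]
side [ 357  111   42   39 1029] centre ((435.8857727050781, -413.2994079589844), 114.083251953125) z 0.1553 tilt deg [-0.36  0.18]
scene [ 142  236   85   74 3473] centre ((460.8987121582031, -411.71356201171875), 116.75750732421875) z 0.1544 tilt deg [-0.63  0.53]
```

>>> arm_command:
  targets:
    - [0, 0.05, 0.7, 0, 0, 0]
    - [0, 0, 1, 0, 0, 0]
    - [0, 0, 1, 0, 0, 0]
    - [0, 0, 1, 0, 0, 0]
    - [0, 0, 0.8, 0, 0, 0]

```text
t: 51.83
ee_pos: [0.457, -0.4141, 0.0276]
eef_rot: [-3.137, 0.155, 0.001]
contact_force: [0.1, 0.2, -3.3]
gripper_width: 0.0375
gripper_force: 80.7
```

>>> arm_command:
  targets:
    - [0, 0, 0.4, 0, 0, 0]
    - [0, 0, 0.15, 0, 0, 0]
    - [0, 0, 0.05, 0, 0, 0]
    - [0, 0, 0, 0, 0, 0]
    - [0, 0, 0, 0, 0, 0]

```text
t: 52.25
ee_pos: [0.4578, -0.4162, 0.0159]
eef_rot: [3.136, -0.157, 0.003]
contact_force: [0.2, 0.9, -3.1]
gripper_width: 0.0379
gripper_force: 80.7
```

```bash
python3 held.py
```

```text
[ 0.45775117 -0.41620438  0.0158664 ] [ 3.13635828e+00 -1.57182214e-01  3.08031946e-03] 0.03790723067434214 80.72991728782654 [ 0.15327808  0.8818801  -3.10911479]
wrist [  124     9   401   286 81613] centre ((457.7060241699219, -416.1407165527344), 116.39230346679688) z 0.028 tilt deg [-0.17 -0.02]
wrist [ 274  287  101   39 2153] centre ((437.7869567871094, -414.4192810058594), 39.70661544799805) z 0.0304 tilt deg [56.07 -5.17]
side [ 352  138   43   41 1016] centre ((447.4150695800781, -418.3553466796875), 120.17918395996094) z 0.0294 tilt deg [-0.17 -0.09]
scene [ 153  259   78   71 3066] centre ((460.44720458984375, -415.2716369628906), 116.74215698242188) z 0.0295 tilt deg [-0.92  1.07]
```

4 mm more, then release and leave.

>>> arm_command:
  targets:
    - [0, -0.05, 0.1, 0, 0, 0]
    - [0, 0, 0.05, 0, 0, 0]
    - [0, 0, 0, 0, 0, 0]
    - [0, 0, 0, 0, 0, 0]

```text
t: 52.73
ee_pos: [0.4574, -0.4143, 0.0115]
eef_rot: [3.138, -0.157, 0.001]
contact_force: [-0.9, 1.6, 5.3]
gripper_width: 0.0381
gripper_force: 81.6
```

>>> arm_command:
  targets:
    - [0, 0, 0, 0, 0, 0]
    - [0, 0, 0, 0, 0, 0]
    - [0, 0, 0, 0, 0, 0]
    - [0, 0, 0, 0, 0, 0]
  claw: -0.6

```text
t: 53.07
ee_pos: [0.4571, -0.4144, 0.0105]
eef_rot: [3.138, -0.157, -0.0]
contact_force: [0.9, -0.5, -0.3]
gripper_width: 0.0679
gripper_force: 0.0
```

>>> arm_command:
  targets:
    - [0, 0, -0.5, 0, 0, 0]
    - [0, 0, -1, 0, 0, 0]
    - [0, 0, -1, 0, 0, 0]
    - [0, 0, -1, 0, 0, 0]
    - [0, 0, -1, 0, 0, 0]

```text
t: 53.48
ee_pos: [0.4568, -0.4145, 0.1253]
eef_rot: [3.137, -0.158, 0.0]
contact_force: [0.6, -1.0, 0.2]
gripper_width: 0.0684
gripper_force: 0.0
```

>>> arm_command:
  targets:
    - [0, 0, -1, 0, 0, 0]
    - [0, 0, -1, 0, 0, 0]
    - [0, 0, -1, 0, 0, 0]
    - [0, 0, 0, 0, 0, 0]
    - [0, 0, 0, 0, 0, 0]

```text
t: 53.9
ee_pos: [0.4576, -0.4152, 0.2008]
eef_rot: [3.135, -0.158, 0.006]
contact_force: [0.6, -0.5, -0.0]
gripper_width: 0.0685
gripper_force: 0.0
```

```bash
python3 held.py; python3 grip.py | tail -2; python3 - <<'E'
from h import *
s=snap("wrist");cv2.imwrite("pics/w8.png",s["img"])
E
```

```text
[ 0.4575792  -0.41522005  0.20076139] [ 3.13532573 -0.15789216  0.00554656] 0.06846546159969348 0.0 [ 0.64770685 -0.45487491 -0.04250283]
wrist [  221    68   204   200 26405] centre ((457.6080017089844, -414.4740905761719), 116.02652740478516) z 0.0237 tilt deg [-0.03  0.02]
side [ 330  138   64   42 1694] centre ((459.4932861328125, -415.0289001464844), 121.10536193847656) z 0.025 tilt deg [ 0.14 -0.01]
scene [ 154  259   79   71 4108] centre ((459.6710510253906, -410.7878723144531), 117.53925323486328) z 0.024 tilt deg [0.01 0.02]
scene [330 206  16  15 144] med [ 0.6809 -0.0587  0.3318] lo [ 0.6651 -0.0709  0.3117] hi [ 0.6899 -0.0383  0.3373] (array([675.4, -53.1]), array([35.3, 30.5]), 82.6)
side [270 140  14  16 149] med [ 0.6722 -0.0411  0.332 ] lo [ 0.6609 -0.069   0.3141] hi [ 0.6861 -0.0334  0.3384] (array([674.4, -50.7]), array([39.6, 28.1]), 86.6)
```

View pics/w8.png

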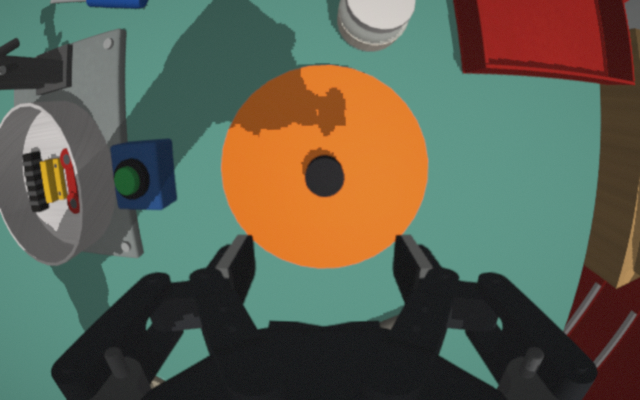

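The lid is centred on the mat (325,168). The parts are in the open pot (50,180), the clamp is fully back and the button is up. I hand the job in.

```bash
python3 -c "
from workcell import job
print(job.job_done())"
```

```text
the job is handed in; nothing more can be done
None
```

I handed the job in at about 54 s with the footpeg, link and bracket (no riser was there) shaken under the clamped lid and left in the open pot, the clamp fully back and the lid on its mat; the button press peaked at about 44 N at the fingertips.

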